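# Clamp the focus shaft on its flat

### The job

Turn the focus shaft by its lever until the flat of the shaft faces straight up at the setscrew in the hub, then take the larger T-handle hex key from the stand, seat it in the setscrew and tighten clockwise until the screw is firmly nipped up on the flat, without overtightening. Put the key fully back, upright, into the hole it came from, and work gently: leave the smaller key and everything else on the bench where it is.

Things in the scene. Friction and masses are not known exactly. Their poses are not given: they have to be found in the camera images.
- drive: Focus drive unit, fixed: aluminium base plate 110 x 270 x 12 mm, long side along y. Origin on the table under the setscrew axis; z up, y along the shaft towards the lever. White motor housing (y -125 to -25 mm, top 87 mm), dark round hub (48 mm across, y -17 to 17, top 74 mm) with the setscrew upright in its top, bearing pillar (y 50 to 66, top 67 mm), then the lever.
- shaft: Steel shaft, 20 mm across, with one flat 2 mm deep along it (seen between hub and pillar). Origin on its axis under the setscrew, 50 mm above the table; y along the shaft. The flat and the lever both point to its own +z, so the flat faces the setscrew when the lever stands upright (within 9 degrees). At the start it leans 0.45 to 1.0 rad to the robot's side (drive's -x).
- lever_ball (a point): Centre of the ball, 18 mm across, at the lever's end: at y = 93 mm along the shaft, 58 mm from its axis. The lever's arm below it is 10 mm thick across the swing, 12 mm wide along the shaft. It turns stiffly (about 0.07 N m, 1 to 2 N at the ball) and stays where it is left. Over 25 N is too rough.
- setscrew: Quick-thread steel setscrew, head 26 mm across. Origin at the centre of its socket's mouth (top of the head), 91 to 92 mm above the table at the start. Hex socket 15 mm across flats, 12 mm deep. This frame sinks with the screw but does not turn with it: how the hex stands must be felt or seen. Press the key lightly while feeling for it.
- screw_tip (a point): Ball tip of the setscrew (its lowest point). Clockwise from above tightens, sinking 3.8 mm per rad. Free turning takes 0.14 to 0.2 N m. The tip meets the flat after 0.55 to 0.8 rad (the round after 0.05 to 0.25: do not force it there), then torque climbs above the free one by 0.03 to 0.04 N m per 10 N of clamping. Firm: 18 to 50 N, so aim for 0.08 to 0.11 N m above free. Over 60 N scars it.
- key: The larger T-handle hex key, about 130 g, upright in the stand. Origin at the centre of its lower tip, z up to the handle. Steel hex shank 14 mm across flats, 56 mm long (two flats face its +x and -x; the lowest 2.5 mm is a cone, 7 mm wide at the tip), then a round boss 28 mm across up to 68 mm, then the black bar handle.
- key_handle (a point): Centre of the larger key's bar handle, 79 mm above its tip. The bar is 14 mm wide (key's x), 64 mm long (key's y), 22 mm high.
- stand: Grey key stand, fixed, 60 x 165 x 60 mm, origin under its centre, long side along its y. Two round upright through holes, 20 mm wide, at y = -45 and +45 mm. A key in its hole rests with its boss on the stand's top, tip 4 mm above the table. Which key is in which hole varies.
- key_small: The smaller T-handle key (8 mm hex, handle 10 x 42 x 16 mm), in the stand's other hole; leave it.
- dish: Closed clear culture dish, 55 mm across, 13 mm high; leave it.
- objective: Steel microscope objective, 31 mm across, 45 mm high, standing; leave it.
- eyepiece: Black eyepiece, 38 mm across, 52 mm high, standing; leave it.
- slide_box: Blue slide box, 90 x 170 x 35 mm; leave it.
- reagent: Small amber bottle, 44 mm across, 90 mm high; leave it.
- screwdriver: Screwdriver lying on the bench, 170 mm long; leave it.
Mind the look-alikes: they are no part of the job. Leave any blue or pink look-alike of the key alone.

How it is judged:
By the outcome, as a careful person would: the job done as asked, in the order asked, and still so for the second after the job is handed in, with the robot touching nothing.
It also fails if it takes over 72 s, if anything falls off the work surface, if the arm or the gripper's body presses on something with over 40 N, if the wrist force passes 120 N, or if a joint passes its speed limit or range.

### The arm

A 7-joint arm with a two-finger parallel gripper is mounted at the origin on the work surface. World frame = base frame: x ahead of the robot, y to its left, z up, the work surface at z = 0. Lengths are in mm, angles in rad, forces in N, time in s.
With the tool pointing down it reaches from about 425 to 875 mm from the base axis. Payload 4.7 kg.
Tool frame: the origin (TCP) lies midway between the tips of the shut fingers; the grasp point (between the pads) lies 19 mm behind it (manip.tcp_to_grasp is the z of the grasp point in the tool frame, in mm); z points along the fingers, y is the direction in which the jaws open and shut (so a half turn about z gives the same grasp; the last joint's range is limited). The gripper opens to 85 mm and grips with 20 to 120 N. Pads are 22 mm wide; open, the fingers measure 114 mm over their backs; the gripper's body (76 mm by 85 mm) begins 54 mm behind the grasp point. The pads swing forward as they close: fully open they stand 13 mm farther back than shut.
Start: joints at [-1.231, 0.321, -0.07, 1.45, 0.023, 1.371, -0.057], TCP at [208.071, 615.818, 231.349] pointing down, gripper open.
Joint ranges: [-2.86, 2.86], [-0.3, 2.09], [-1.38, 1.24], [0.06, 2.45], [-1.56, 4.7], [0.09, 2.05], [-2.69, 2.69]. Speed limits (rad/s): [2.57, 2.57, 3.14, 3.14, 3.14, 3.14, 3.14].

### API

Orientations are given as [roll, pitch, yaw] about the fixed x, y, z axes, in that order (R = Rz(yaw) Ry(pitch) Rx(roll)).
In Python, from workcell import manip gives the robot as it stands.
- The arm moves only by the shell command python3 -m crank 'ROWS' [FORCE]. ROWS is JSON, a list of rows, each an object of numbers: "dx", "dy", "dz": the shift along the world's x, y, z in cm; "wx", "wy", "wz": the turn, a rotation vector about the world's x, y, z in rad; "jaw": the finger opening in cm, from 0 to 8.54. In form: [{"dx": .., "dy": .., "dz": .., "wx": .., "wy": .., "wz": .., "jaw": ..}, ...]. A call has 1 to 5 rows; each row is the pose to reach, as a shift and turn from the pose measured when the call began; what a row does not reach only later rows make up. A row lasts 1/10 s, in which the tool goes at most 50 mm and 8.59 degrees, less where a joint would pass 70% of its speed; a pose out of reach is approached as far as the arm can. A call with a gripper value outside its range is refused whole. The fingers move at their own pace and stop on an object; FORCE is the grip in N (left out, the last holds). Time passes only in rows, so rows that repeat a pose let the fingers close. It gives the time, the measured TCP pose, the force and the opening at its end, in the units of the state.
- manip.state(): the state, without advancing time (a new reading comes with each control period).
- manip.read_camera(name): name is "scene" or "top" or "wrist"; returns (picture, depth): 480x640x3 uint8, blue, green, red; 480x640 float32, mm along the optical axis (not along the pixel's ray), 0 where there is no reading.
- manip.camera_params(name): a dict with "camera_matrix" (3x3 intrinsics, pixels), "k1" (the pictures are not rectified: a ray, as slopes to the right and down, at radius r is drawn at 1 + k1 r^2 times it, then the intrinsics apply), "R" (3x3) and "t" (3): a world point X has camera coordinates R X + t; the wrist camera has in their place "T_tool_cam" (4x4, takes a point from camera to tool coordinates, whose origin is the TCP and whose axes are the flange's). Camera axes: x right, y down, z forward; pixel columns grow to the right and rows downward; lengths in mm; the calibration is good to about 2 mm. A picture is of the moment at which its call begins: read the wrist's pose just before it. camera_params takes no time and is no camera call.
- manip.sign_off(): hands the job in, once; it reports no verdict.
The state is a dict: "clock": time; "q": joint angles; "qvel": joint speeds; "joint_efforts": joint torques, N m; "tool_pos": TCP position; "ee_rot": TCP orientation; "ft_force": force on the tool from outside, world axes, zero at the start; "ft_torque": the same for the moment, N m; "finger_gap": finger opening in mm.
Only numpy, scipy, OpenCV 4.12 (cv2) and the standard library are available. Lean on these libraries where they do the work, as an engineer would, in place of code of your own. Each camera call takes 0.05 s, during which the arm holds its last target. There are 200 camera calls.

## Working session

There is one attempt and no reset: what is moved stays moved. The work goes in short steps, Python scripts to look and compute and a shell command to move; the robot and the scene stay as the last step left them, time stands still between calls to the robot, and variables do not carry over. Pictures are saved under pics/ and viewed, about 8 in all and at most 12, crops included, and the job is handed in when it is done.

```bash
ls; mkdir -p pics
cat > h.py <<'E'
import numpy as np, cv2
from workcell import manip
from scipy.spatial.transform import Rotation as Rt
def cam(n):
    s=manip.state(); im,d=manip.read_camera(n); p=manip.camera_params(n)
    K=np.array(p["camera_matrix"]); k1=p["k1"]
    if n=="wrist":
        T=np.eye(4); T[:3,:3]=Rt.from_euler('xyz',s["ee_rot"]).as_matrix(); T[:3,3]=s["tool_pos"]
        W=T@np.array(p["T_tool_cam"])
    else:
        W=np.eye(4); R=np.array(p["R"]); W[:3,:3]=R.T; W[:3,3]=-R.T@np.array(p["t"])
    return im,d,K,k1,W
def ray(uv,K,k1):
    uv=np.atleast_2d(np.asarray(uv,float))
    return cv2.undistortPoints(uv.reshape(-1,1,2),K,np.array([k1,0,0,0,0.]) ).reshape(-1,2)
def onplane(uv,z,K,k1,W):
    r=ray(uv,K,k1); d=np.c_[r,np.ones(len(r))]@W[:3,:3].T; o=W[:3,3]
    return o+d*((z-o[2])/d[:,2])[:,None]
def bydepth(uv,dep,K,k1,W):
    r=ray(uv,K,k1); return (np.c_[r,np.ones(len(r))]*np.asarray(dep).reshape(-1,1))@W[:3,:3].T+W[:3,3]
def cloud(d,K,k1,W):
    v,u=np.nonzero(d>0); P=bydepth(np.c_[u,v],d[v,u],K,k1,W)
    out=np.full(d.shape+(3,),np.nan); out[v,u]=P; return out
def project(X,K,k1,W):
    c=(np.atleast_2d(X)-W[:3,3])@W[:3,:3]; x=c[:,:2]/c[:,2:]; r2=(x**2).sum(1,keepdims=True)
    x=x*(1+k1*r2); return x*[K[0,0],K[1,1]]+[K[0,2],K[1,2]]
def save(n,**k): np.savez(n,**k)
E
python3 - <<'E'
from h import *
print(manip.state()); print(manip.tcp_to_grasp)
for n in("scene","top"):
    im,d,K,k1,W=cam(n); cv2.imwrite(f"pics/{n}.png",im); np.savez(n,im=im,d=d,K=K,k1=k1,W=W); print(n,K.round(1).tolist(),k1,W.round(2).tolist())
E
```

```text
pics
{'clock': 0.0, 'q': array([-1.23087296,  0.32180672, -0.07010337,  1.45165521,  0.022588  ,
        1.3707698 , -0.05692047]), 'qvel': array([-0.00136472,  0.00101984,  0.00099319,  0.00036274,  0.00123968,
        0.00128462,  0.00010323]), 'joint_efforts': array([-2.91645183e-04, -4.93582714e+01, -3.82090369e-01, -3.14338875e+01,
        1.30253666e-02,  1.10241934e-02, -1.22242278e-05]), 'tool_pos': array([207.92249775, 615.29937364, 230.24412471]), 'ee_rot': array([-3.13974245e+00,  7.85662000e-05,  2.81579431e+00]), 'ft_force': array([ 0.19926643, -0.53074958, -0.89624283]), 'ft_torque': array([-0.01104672, -0.01509896,  0.00926468]), 'finger_gap': 85.14896199907925}
-18.700000000000003
scene [[514.6, 0.0, 320.3], [0.0, 514.6, 227.5], [0.0, 0.0, 1.0]] -0.052527408141041225 [[-0.76, 0.4, -0.52, 1038.29], [0.65, 0.46, -0.6, 594.03], [-0.0, -0.8, -0.61, 666.49], [0.0, 0.0, 0.0, 1.0]]
top [[570.3, 0.0, 324.5], [0.0, 570.3, 243.4], [0.0, 0.0, 1.0]] -0.12314694646952577 [[0.01, -0.99, 0.15, 386.79], [-1.0, -0.01, 0.03, -17.3], [-0.02, -0.15, -0.99, 1147.51], [0.0, 0.0, 0.0, 1.0]]
```

View pics/top.png

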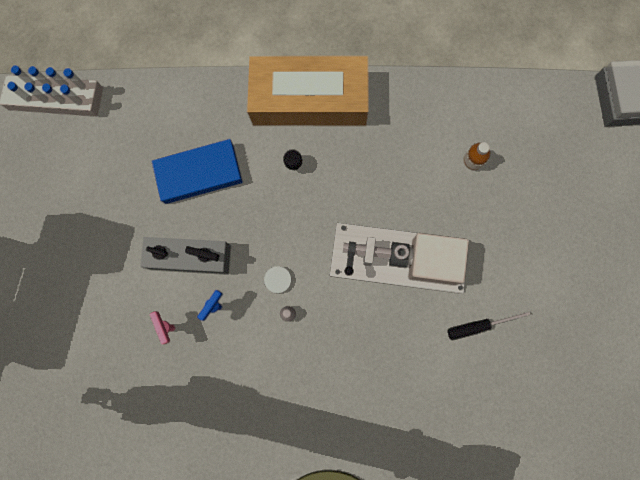

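View pics/scene.png

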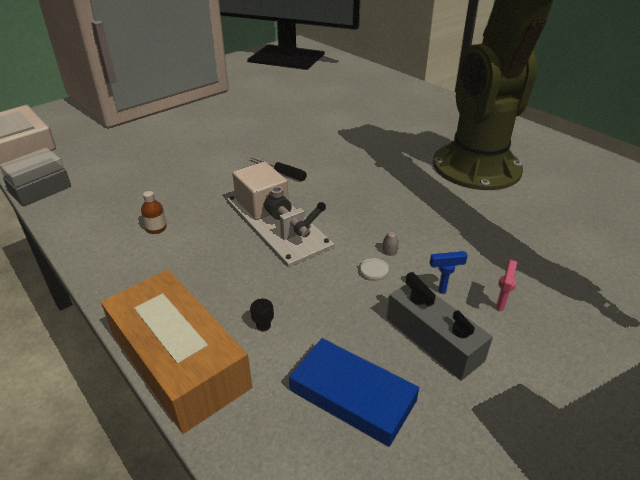

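Top view: the drive is at about (400,258), with the setscrew at (401,252) and the lever ball at (349,272), leaning to the robot. The stand is at (185,255). Key candidates are:
- black large (205,254)
- black small (158,252)
- blue (210,305)
- pink (160,327)

I choose the larger black one at (205,254).

```bash
cat > m1.py <<'E'
from h import *
z=np.load("top.npz"); im,d,K,k1,W=[z[k] for k in("im","d","K","k1","W")]; k1=float(k1)
P=cloud(d,K,k1,W)
def rect(mask,zp,name):
    c,_=cv2.findContours(mask.astype(np.uint8),cv2.RETR_EXTERNAL,cv2.CHAIN_APPROX_NONE); c=max(c,key=cv2.contourArea)
    w=onplane(c[:,0,:],zp,K,k1,W)[:,:2].astype(np.float32); r=cv2.minAreaRect(w); print(name,np.round(r[0],1),np.round(r[1],1),round(r[2],2)); return r
Z=P[...,2]; roi=np.zeros(Z.shape,bool)
def R(u0,u1,v0,v1):
    m=np.zeros(Z.shape,bool); m[v0:v1,u0:u1]=1; return m
print("table z",np.nanmedian(Z[R(250,320,200,240)]))
m=R(320,480,210,300)
g=im.astype(int); br=g.min(2)
rect(m&(Z>4),12,"plate(depth)")
rect(m&(br>125),12,"plate(bright)")
rect(m&(Z>80)&R(408,480,210,300),87,"housing")
rect(R(130,240,225,285)&(Z>50)&(Z<68),60,"stand"); print(np.nanmedian(Z[R(215,226,245,270)]))
for n,mm in(("big",R(180,225,235,270)),("small",R(140,178,235,270))):
    h=np.nanpercentile(Z[mm],98); print(n,"ztop",h)
    rect(mm&(Z>h-15),h,n)
b=R(335,358,240,280)&(Z>60); print("lever",np.nanmax(Z[b]),b.sum()); 
for zt in (90,85,80,75): 
    q=P[b&(Z>zt)]; print(zt,len(q),q.mean(0).round(1) if len(q) else 0)
s=R(388,414,238,268); q=P[s&(Z>80)]; print("screw",len(q),q.mean(0).round(1),q.min(0).round(1),q.max(0).round(1))
cv2.imwrite("pics/crop1.png",np.hstack([cv2.resize(im[225:285,130:240],None,fx=3.6,fy=4.5,interpolation=2),cv2.resize(im[215:300,325:425],None,fx=3.6,fy=270/85,interpolation=2)]))
E
python3 m1.py
```

```text
table z -0.7915318195596228
plate(depth) [ 526.6 -137.8] [270.2 113. ] 83.51
plate(bright) [ 533.6 -140.2] [180.7 323.9] 0.53
housing [ 518.  -206.6] [99.6 85.3] 83.02
stand [523.5 288.5] [167.1  61.4] 87.43
59.00384700092832
big ztop 94.82320831973928
big [521.1 242.3] [65.  14.2] 76.75
small ztop 87.78462627828563
small [528.5 330.3] [45.2 17. ] 75.17
lever 96.05498761975082 226
90 24 [491.3 -34.4  91.8]
85 65 [492.5 -35.1  89.3]
80 88 [493.7 -35.3  87.5]
75 107 [496.4 -35.6  85.7]
screw 134 [ 527.2 -133.7   89.3] [ 502.  -155.7   80. ] [ 540.7 -120.2   96.3]
```

View pics/crop1.png

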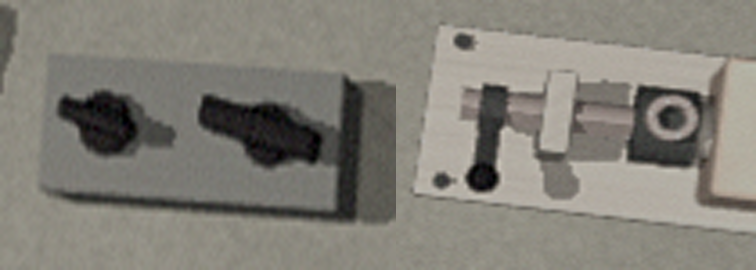

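Crop check: the right stand hole (~(265,130) in the crop) has the bigger handle, 65x14 mm at z≈95 as specified. The lever ball at (482,178) leans to the robot. Moving over the drive for a close look.

```bash
python3 -m crank '[{"dx":29,"dy":-32,"dz":2,"wz":0.21},{"dx":29,"dy":-32,"dz":2,"wz":0.21},{"dx":29,"dy":-32,"dz":2,"wz":0.21},{"dx":29,"dy":-32,"dz":2,"wz":0.21},{"dx":29,"dy":-32,"dz":2,"wz":0.21}]'
python3 -m crank '[{"dx":14,"dy":-50,"wz":0.0},{"dx":14,"dy":-50},{"dx":14,"dy":-50},{"dx":14,"dy":-50},{"dx":14,"dy":-50}]'
python3 - <<'E'
from h import *
print(manip.state()["q"].round(2)); p=manip.camera_params("wrist"); print(np.round(p["T_tool_cam"],3).tolist(),p["camera_matrix"],p["k1"])
E
```

```text
[-1.23  0.32 -0.07  1.45  0.02  1.37 -0.06]
[[-0.0, -0.95, -0.312, 80.686], [1.0, -0.0, -0.0, 0.38], [-0.0, -0.312, 0.95, -143.738], [0.0, 0.0, 0.0, 1.0]] [[340.44863802   0.         315.9399604 ]
 [  0.         340.44863802 241.95749547]
 [  0.           0.           1.        ]] -0.0438098955683558invalid input
invalid input
```

```bash
python3 -m crank '[{"dx":29,"dy":-32,"dz":2,"wx":0,"wy":0,"wz":0.21,"jaw":8.5},{"dx":29,"dy":-32,"dz":2,"wx":0,"wy":0,"wz":0.21,"jaw":8.5},{"dx":29,"dy":-32,"dz":2,"wx":0,"wy":0,"wz":0.21,"jaw":8.5},{"dx":29,"dy":-32,"dz":2,"wx":0,"wy":0,"wz":0.21,"jaw":8.5},{"dx":29,"dy":-32,"dz":2,"wx":0,"wy":0,"wz":0.21,"jaw":8.5}]'
```

```text
clock: 0.6
tool_pos: [376.5, 428.7, 242.1]
ee_rot: [-3.14, -0.0, 3.026]
ft_force: [-0.1, -0.1, -0.4]
finger_gap: 84.7
```

```bash
python3 -m crank '[{"dx":12,"dy":-53,"dz":-3,"wx":0,"wy":0,"wz":0,"jaw":0},{"dx":12,"dy":-53,"dz":-3,"wx":0,"wy":0,"wz":0,"jaw":0},{"dx":12,"dy":-53,"dz":-3,"wx":0,"wy":0,"wz":0,"jaw":0},{"dx":12,"dy":-53,"dz":-3,"wx":0,"wy":0,"wz":0,"jaw":0},{"dx":12,"dy":-53,"dz":-3,"wx":0,"wy":0,"wz":0,"jaw":0}]'
python3 -m crank '[{"dx":3,"dy":-31,"dz":-6,"wx":0,"wy":0,"wz":0,"jaw":0},{"dx":3,"dy":-31,"dz":-6,"wx":0,"wy":0,"wz":0,"jaw":0},{"dx":3,"dy":-31,"dz":-6,"wx":0,"wy":0,"wz":0,"jaw":0},{"dx":3,"dy":-31,"dz":-6,"wx":0,"wy":0,"wz":0,"jaw":0},{"dx":3,"dy":-31,"dz":-6,"wx":0,"wy":0,"wz":0,"jaw":0}]'
```

```text
clock: 1.1
tool_pos: [430.9, 185.0, 228.1]
ee_rot: [-3.139, -0.0, 3.026]
ft_force: [0.6, 0.6, 0.3]
finger_gap: 12.3
clock: 1.6
tool_pos: [453.9, -59.1, 180.8]
ee_rot: [-3.14, -0.0, 3.026]
ft_force: [1.1, 0.6, 1.1]
finger_gap: -0.2
```

```bash
python3 -m crank '[{"dx":2,"dy":-4,"dz":-3,"wx":0,"wy":0,"wz":0,"jaw":0},{"dx":2,"dy":-4,"dz":-3,"wx":0,"wy":0,"wz":0,"jaw":0},{"dx":2,"dy":-4,"dz":-3,"wx":0,"wy":0,"wz":0,"jaw":0}]'
cat > wr.py <<'E'
import sys
from h import *
im,d,K,k1,W=cam("wrist"); n=sys.argv[1]; np.savez(n,im=im,d=d,K=K,k1=k1,W=W); cv2.imwrite(f"pics/{n}.png",im)
for X in([526.8,-132.1,91.5],[492,-39,86],[537.7,-39.8,50]): print(X,project(X,K,k1,W).round(1))
E
python3 wr.py w1
```

```text
clock: 1.9
tool_pos: [473.0, -100.2, 149.6]
ee_rot: [-3.139, -0.003, 3.023]
ft_force: [0.3, -0.3, -0.2]
finger_gap: -0.2
[526.8, -132.1, 91.5] [[279.  340.3]]
[492, -39, 86] [[410.2 276.6]]
[537.7, -39.8, 50] [[399.4 310.2]]
```

View pics/w1.png

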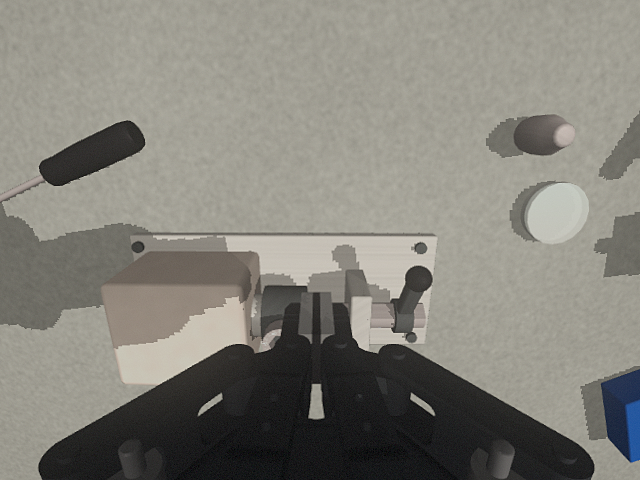

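Wrist view: the lever ball is at about (418,278) and leans to the robot, and the fingers hide the screw. Next I triangulate the ball from the top and wrist rays.

```bash
cat > m2.py <<'E'
from h import *
def L(n):
    z=np.load(n+".npz"); return z["im"],z["d"],z["K"],float(z["k1"]),z["W"]
O=[];D=[]
for n,(u,v,r) in(("top",(349,272,6)),("wr",(418,278,13))):
    im,d,K,k1,W=L("top" if n=="top" else "w1")
    m=np.zeros(im.shape[:2],np.uint8); cv2.circle(m,(u,v),r+3,1,-1)
    m=(m>0)&(im.max(2)<70); ys,xs=np.nonzero(m)
    pts=np.c_[xs,ys]
    # end of lever: enclosing circle of the pixels on far side
    (cx,cy),rr=cv2.minEnclosingCircle(pts[(pts[:,1]>v-2) if n=="top" else (pts[:,1]<v+3)].astype(np.float32))
    print(n,pts.mean(0),cx,cy,rr)
    c=ray((cx,cy) ,K,k1)[0]; D.append(W[:3,:3]@np.r_[c,1]); O.append(W[:3,3])
A=np.stack([D[0],-D[1]],1); s=np.linalg.lstsq(A,O[1]-O[0],rcond=None)[0]
p=O[0]+s[0]*D[0]; q=O[1]+s[1]*D[1]; print("ball",p.round(1),q.round(1))
im,d,K,k1,W=L("w1"); P=cloud(d,K,k1,W)
# shaft & lever in drive frame
th=np.deg2rad(-6.7); ex=np.array([np.cos(th),np.sin(th),0]); ey=np.array([-ex[1],ex[0],0]); o=np.array([526.8,-132.1,0])
for X in(p,q): print("drive",np.round([(X-o)@ex,(X-o)@ey,X[2]],1),"lean",np.arctan2(-(X-o)@ex,X[2]-50))
E
python3 m2.py
```

```text
top [348.73972603 269.09589041] 348.5 271.5 3.5356338024139404
wr [417.61985019 278.97378277] 418.5 277.0 12.855060577392578
ball [489.8 -34.8  91.9] [490.1 -35.1  92. ]
drive [-48.1  92.3  91.9] lean 0.8532730343804906
drive [-47.8  92.1  92. ] lean 0.8500283556016741
```

```bash
python3 -m crank '[{"dx":-1.3,"dy":4.0,"dz":0,"wx":0,"wy":0,"wz":0,"jaw":0},{"dx":-1.5,"dy":7.0,"dz":-2,"wx":0,"wy":0,"wz":0,"jaw":0},{"dx":-1.5,"dy":7.0,"dz":-5,"wx":0,"wy":0,"wz":0,"jaw":0},{"dx":-1.5,"dy":7.0,"dz":-7.5,"wx":0,"wy":0,"wz":0,"jaw":0},{"dx":-1.5,"dy":7.0,"dz":-7.5,"wx":0,"wy":0,"wz":0,"jaw":0}]'
```

```text
clock: 2.45
tool_pos: [455.8, -26.5, 73.3]
ee_rot: [-3.139, -0.007, 3.03]
ft_force: [-0.4, 0.5, 0.9]
finger_gap: -0.0
```

```bash
python3 -m crank '[{"dx":0.9,"dy":-0.45,"dz":0.2,"wx":0,"wy":0,"wz":0,"jaw":0},{"dx":1.6,"dy":-0.55,"dz":0.4,"wx":0,"wy":0,"wz":0,"jaw":0},{"dx":2.3,"dy":-0.65,"dz":0.8,"wx":0,"wy":0,"wz":0,"jaw":0},{"dx":3.0,"dy":-0.7,"dz":1.2,"wx":0,"wy":0,"wz":0,"jaw":0},{"dx":3.7,"dy":-0.8,"dz":1.5,"wx":0,"wy":0,"wz":0,"jaw":0}]'
python3 -m crank '[{"dx":0.5,"dy":-0.05,"dz":0.2,"wx":0,"wy":0,"wz":0,"jaw":0},{"dx":1.0,"dy":-0.1,"dz":0.4,"wx":0,"wy":0,"wz":0,"jaw":0},{"dx":1.5,"dy":-0.2,"dz":0.5,"wx":0,"wy":0,"wz":0,"jaw":0},{"dx":1.5,"dy":-0.2,"dz":0.5,"wx":0,"wy":0,"wz":0,"jaw":0}]'
python3 wr.py w2
```

```text
clock: 2.95
tool_pos: [484.0, -32.6, 88.5]
ee_rot: [-3.141, -0.03, 3.03]
ft_force: [-34.1, 5.6, 28.9]
finger_gap: 0.1
clock: 3.35
tool_pos: [498.1, -34.4, 95.3]
ee_rot: [3.14, -0.033, 3.029]
ft_force: [-1.2, 0.2, 1.9]
finger_gap: 0.2
[526.8, -132.1, 91.5] [[137.3 371.7]]
[492, -39, 86] [[304.4 289.7]]
[537.7, -39.8, 50] [[313.7 331.8]]
```

View pics/w2.png

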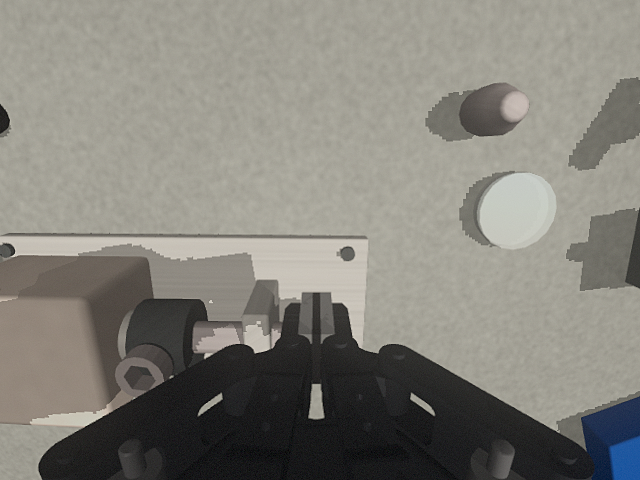

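Wrist view: the setscrew socket is visible at (140,376), and the lever is hidden behind the fingers. The transient 45 N is higher than I wanted, so I'm checking the lever from the other cameras.

Run:
```python
from h import *
print(manip.state()["ft_force"].round(1),manip.state()["ft_torque"].round(2))
o=[]
for n,b in(("scene",(230,330,150,270)),("top",(325,425,215,300))):
    im,d,K,k1,W=cam(n); np.savez(n+"2",im=im,d=d,K=K,k1=k1,W=W)
    u0,u1,v0,v1=b; o.append(cv2.resize(im[v0:v1,u0:u1],(400,480),interpolation=2))
cv2.imwrite("pics/c2.png",np.hstack(o))
```

```text
[-2.2  0.5  1.1] [ 0.05  0.46 -0.06]
```

View pics/c2.png

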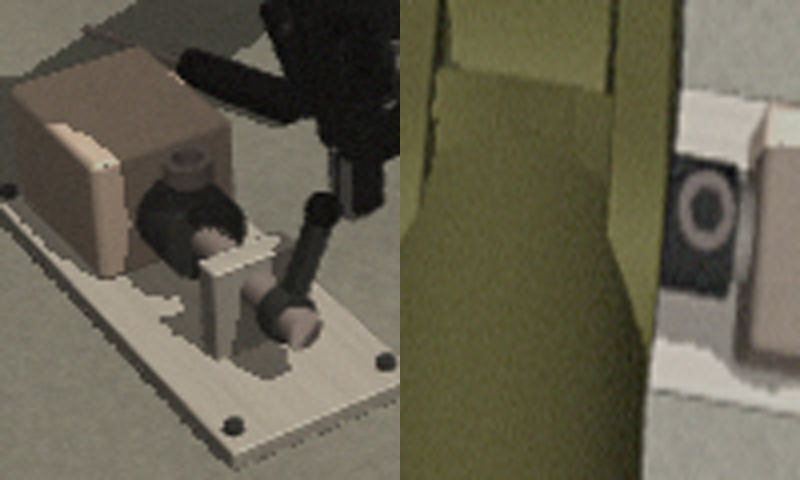

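```bash
cat > lean.py <<'E'
import sys
from h import *
def lean(im,K,k1,W,u,v,r):
    m=np.zeros(im.shape[:2],np.uint8); cv2.circle(m,(u,v),r,1,-1)
    th=np.deg2rad(-6.7); ex=np.array([np.cos(th),np.sin(th),0]); ey=np.array([-ex[1],ex[0],0]); o=np.array([526.8,-132.1,0])
    c=ray((u,v),K,k1)[0]; d=W[:3,:3]@np.r_[c,1]; C=W[:3,3]
    s=(93-(C-o)@ey)/(d@ey); X=C+s*d; x=(X-o)@ex
    return X.round(1),np.round([x,X[2]],1),np.hypot(x,X[2]-50).round(1),np.arctan2(-x,X[2]-50).round(3)
if __name__=="__main__":
    z=np.load(sys.argv[1]+".npz"); print(lean(z["im"],z["K"],float(z["k1"]),z["W"],float(sys.argv[2]) if 0 else int(sys.argv[2]),int(sys.argv[3]),6))
E
python3 lean.py scene2 310 202
```

```text
(array([519.4, -37.6, 105. ]), array([-18.4, 105. ]), np.float64(58.0), np.float64(0.322))
```

The lever lean is now 0.32 rad, with the ball 58.0 mm from the axis as specified. Pushing on slowly.

```bash
python3 -m crank '[{"dx":0.2,"dy":-0.02,"dz":0.1,"wx":0,"wy":0,"wz":0,"jaw":0},{"dx":0.4,"dy":-0.05,"dz":0.1,"wx":0,"wy":0,"wz":0,"jaw":0},{"dx":0.6,"dy":-0.08,"dz":0.2,"wx":0,"wy":0,"wz":0,"jaw":0},{"dx":0.8,"dy":-0.1,"dz":0.2,"wx":0,"wy":0,"wz":0,"jaw":0},{"dx":1.0,"dy":-0.12,"dz":0.2,"wx":0,"wy":0,"wz":0,"jaw":0}]'
python3 -m crank '[{"dx":0.2,"dy":-0.02,"dz":0.1,"wx":0,"wy":0,"wz":0,"jaw":0},{"dx":0.4,"dy":-0.05,"dz":0.1,"wx":0,"wy":0,"wz":0,"jaw":0},{"dx":0.6,"dy":-0.07,"dz":0.1,"wx":0,"wy":0,"wz":0,"jaw":0},{"dx":0.6,"dy":-0.07,"dz":0.1,"wx":0,"wy":0,"wz":0,"jaw":0},{"dx":0.6,"dy":-0.07,"dz":0.1,"wx":0,"wy":0,"wz":0,"jaw":0}]'
cat > ball.py <<'E'
import sys
from h import *; from lean import lean
im,d,K,k1,W=cam("scene"); np.savez(sys.argv[1],im=im,d=d,K=K,k1=k1,W=W)
s=manip.state(); print(s["ft_force"].round(1)); p=s["tool_pos"]; 
# dark blob: candidates around projection of the ball for leans
for a in np.arange(-.3,.5,.1):
    th=np.deg2rad(-6.7); ex=np.array([np.cos(th),np.sin(th),0]); ey=np.array([-ex[1],ex[0],0])
    X=np.array([526.8,-132.1,50])+93*ey-58*np.sin(a)*ex+[0,0,58*np.cos(a)]; print(round(a,1),project(X,K,k1,W).round(1)[0])
cv2.imwrite("pics/"+sys.argv[1]+".png",cv2.resize(im[150:250,260:360],None,fx=6,fy=6,interpolation=2))
E
python3 ball.py s3
```

```text
clock: 4.0
tool_pos: [510.2, -35.9, 96.7]
ee_rot: [3.141, -0.028, 3.03]
ft_force: [-0.9, 0.7, 0.9]
finger_gap: -0.2
clock: 4.5
tool_pos: [516.6, -36.7, 97.7]
ee_rot: [3.141, -0.027, 3.029]
ft_force: [1.1, -0.7, -0.4]
finger_gap: 0.1
[-0.1  0.5  0.4]
-0.3 [294.3 207.8]
-0.2 [296.8 206.2]
-0.1 [299.3 204.9]
0.0 [301.9 203.8]
0.1 [304.5 202.9]
0.2 [307.  202.3]
0.3 [309.5 202. ]
0.4 [311.8 202. ]
```

View pics/s3.png

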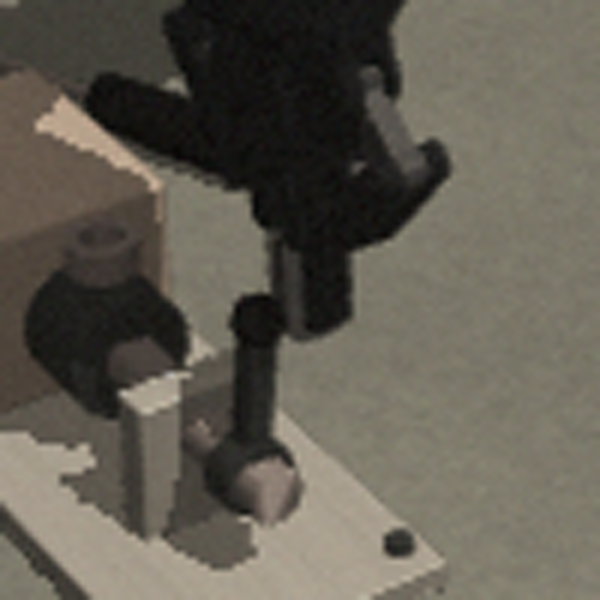

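Ball at crop (257,320) → scene (302.8,203.3), which gives a lean of about 0.04 rad. That is well inside the 9° limit. Retreating and looking at the socket.

```bash
python3 -m crank '[{"dx":-2,"dy":0.2,"dz":0,"wx":0,"wy":0,"wz":0,"jaw":0},{"dx":-2,"dy":0.2,"dz":4,"wx":0,"wy":0,"wz":0,"jaw":0},{"dx":-1,"dy":0.2,"dz":5,"wx":0,"wy":0,"wz":0,"jaw":0},{"dx":3,"dy":-1,"dz":5,"wx":0,"wy":0,"wz":0,"jaw":0},{"dx":6.5,"dy":-2.5,"dz":5,"wx":0,"wy":0,"wz":0,"jaw":0}]'
python3 -m crank '[{"dx":0.5,"dy":0,"dz":0,"wx":0,"wy":0,"wz":0,"jaw":0},{"dx":0.5,"dy":0,"dz":0,"wx":0,"wy":0,"wz":0,"jaw":0}]'
python3 wr.py w3
cat > hexa.py <<'E'
from h import *
z=np.load("w3.npz"); im,K,k1,W=z["im"],z["K"],float(z["k1"]),z["W"]
# rectified (plan) view of plane z=91.5 about the screw, 10 px/mm
c=np.array([526.8,-132.1]); S=10; n=440
g=np.mgrid[0:n,0:n]; X=c[0]+22-g[0]/S; Y=c[1]+22-g[1]/S   # up=+x, right=-y
uv=project(np.c_[X.ravel(),Y.ravel(),np.full(X.size,91.5)],K,k1,W).astype(np.float32).reshape(n,n,2)
o=cv2.remap(im,uv[...,0],uv[...,1],cv2.INTER_CUBIC); cv2.imwrite("pics/hex.png",o)
E
python3 hexa.py
```

```text
clock: 5.05
tool_pos: [583.7, -60.5, 148.9]
ee_rot: [3.139, -0.024, 3.032]
ft_force: [-0.2, 0.1, 0.6]
finger_gap: 0.1
clock: 5.25
tool_pos: [589.3, -60.7, 148.5]
ee_rot: [3.14, -0.024, 3.032]
ft_force: [-0.5, -0.1, -0.4]
finger_gap: -0.1
[526.8, -132.1, 91.5] [[184.  180.1]]
[492, -39, 86] [[334.1  99.6]]
[537.7, -39.8, 50] [[336.5 174. ]]
```

View pics/hex.png

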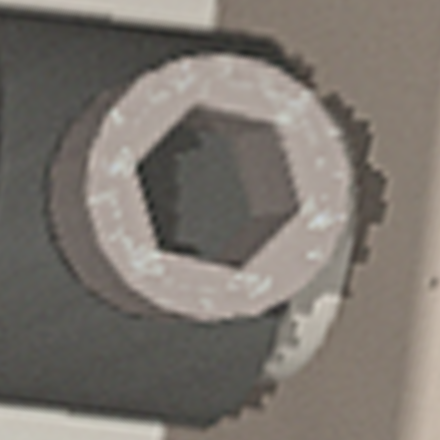

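Plan view of the socket: head centre at (219,187), so screw ≈ (530.1,-132.0). The hex corners are at about 16.4° mod 60°, which nearly matches the key's bar direction of 76.75°. Next: check the lever and plan the yaw.

Run:
```python
from h import *
s=manip.state(); print(s["q"].round(3),s["ee_rot"].round(3))
z=np.load("w3.npz"); im,d,K,k1,W=z["im"],z["d"],z["K"],float(z["k1"]),z["W"]
P=cloud(d,K,k1,W)
th=np.deg2rad(-6.7); ex=np.array([np.cos(th),np.sin(th),0]); ey=np.array([-ex[1],ex[0],0]); o=np.array([529,-132.,0])
Q=P-o; q=np.stack([Q@ex,Q@ey,P[...,2]],-1)
for lo,hi in((66,75),(75,84),(84,93),(93,102),(102,110),(110,125)):
    m=(abs(q[...,1]-93)<14)&(abs(q[...,0])<40)&(q[...,2]>lo)&(q[...,2]<hi); print(lo,m.sum(),np.median(q[m],0).round(1) if m.any() else "")
b=(abs(q[...,1]-93)<14)&(abs(q[...,0])<40)&(q[...,2]>98)&(im.max(2)<80)
v,u=np.nonzero(b); (cx,cy),r=cv2.minEnclosingCircle(np.c_[u,v].astype(np.float32)); print("ball px",cx,cy,r)
X=onplane((cx,cy),108,K,k1,W)[0]-o; print("ball drive",(X@ex).round(1),(X@ey).round(1))
m=(q[...,2]>84)&(q[...,2]<92)&(q[...,1]<-20)&(q[...,1]>-135)&(abs(q[...,0])<60)
print("housing y,x extents",np.nanpercentile(q[m],[1,99],0).round(1).tolist())
```

```text
[-0.416  0.296  0.567  1.704 -0.17   1.216  1.656] [ 3.14  -0.025  3.032]
66 0 
75 0 
84 0 
93 0 
102 21 [ -9.4  87.5 109.1]
110 854 [ -4.2  93.  115.5]
ball px 379.5 322.5 161.16616821289062
ball drive 82.5 117.8
housing y,x extents [[-40.6, -119.2, 84.7], [40.6, -25.0, 89.7]]
```

View pics/w3.png

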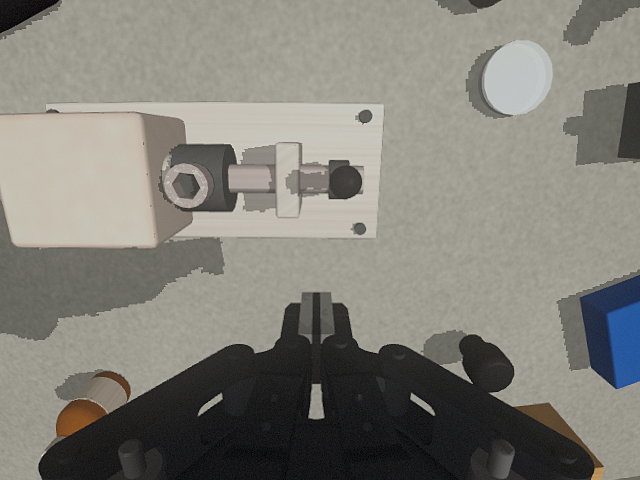

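Wrist view: lever ball at (345,181) is over the shaft line, and the housing extents are symmetric about the frame. Now moving to view the stand, turning -1.69 rad so the jaws span the bar.

```bash
python3 - <<'E'
from h import *
z=np.load("w3.npz"); K,k1,W=z["K"],float(z["k1"]),z["W"]
th=np.deg2rad(-6.7); ex=np.array([np.cos(th),np.sin(th),0]); ey=np.array([-ex[1],ex[0],0]); o=np.array([529,-132.,0])
X=onplane((345,181),108,K,k1,W)[0]-o; print((X@ex).round(1),(X@ey).round(1),"lean",-X@ex/58)
E
python3 -m crank '[{"dx":-6.8,"dy":25.5,"dz":3,"wx":0,"wy":0.0,"wz":-1.69,"jaw":4},{"dx":-6.8,"dy":25.5,"dz":3,"wx":0,"wy":0,"wz":-1.69,"jaw":4},{"dx":-6.8,"dy":25.5,"dz":3,"wx":0,"wy":0,"wz":-1.69,"jaw":4},{"dx":-6.8,"dy":25.5,"dz":3,"wx":0,"wy":0,"wz":-1.69,"jaw":4},{"dx":-6.8,"dy":25.5,"dz":3,"wx":0,"wy":0,"wz":-1.69,"jaw":4}]'
python3 -c "
from workcell import manip as m;print(m.state()['q'].round(2),m.state()['ee_rot'])"
```

```text
-3.9 93.7 lean 0.06794879627120053
clock: 5.8
tool_pos: [529.2, 157.0, 174.3]
ee_rot: [3.139, -0.026, 2.354]
ft_force: [0.6, 0.2, 0.7]
finger_gap: 40.1
[-0.79  0.16  0.53  1.78 -0.11  1.23  0.55] [ 3.13851528 -0.02565244  2.3541268 ]
```

```bash
python3 -m crank '[{"dx":-0.8,"dy":3.7,"dz":0,"wx":0,"wy":0,"wz":-1.01,"jaw":4},{"dx":-0.8,"dy":3.7,"dz":0,"wx":0,"wy":0,"wz":-1.01,"jaw":4},{"dx":-0.8,"dy":3.7,"dz":0,"wx":0,"wy":0,"wz":-1.01,"jaw":4},{"dx":-0.8,"dy":3.7,"dz":0,"wx":0,"wy":0,"wz":-1.01,"jaw":4},{"dx":-0.8,"dy":3.7,"dz":0,"wx":0,"wy":0,"wz":-1.01,"jaw":4}]'
python3 -m crank '[{"dx":0,"dy":0,"dz":0,"wx":-0.02,"wy":0.006,"wz":-0.28,"jaw":4},{"dx":0,"dy":0,"dz":0,"wx":-0.025,"wy":0.006,"wz":-0.28,"jaw":4},{"dx":0,"dy":0,"dz":0,"wx":-0.025,"wy":0.006,"wz":-0.28,"jaw":4},{"dx":0,"dy":0,"dz":0,"wx":-0.025,"wy":0.006,"wz":-0.28,"jaw":4}]'
python3 -c "
from workcell import manip as m;print(m.state()['q'].round(2),m.state()['ee_rot'])"
sed -i 's/^for X.*/import sys/' wr.py; python3 wr.py w4
cat > key.py <<'E'
import sys
from h import *
z=np.load(sys.argv[1]+".npz"); im,d,K,k1,W=z["im"],z["d"],z["K"],float(z["k1"]),z["W"]
P=cloud(d,K,k1,W); Z=P[...,2]
m=(Z>88)&(Z<102)&(abs(P[...,0]-521)<40)&(abs(P[...,1]-242)<45)
c,_=cv2.findContours(m.astype(np.uint8),cv2.RETR_EXTERNAL,cv2.CHAIN_APPROX_NONE); c=max(c,key=cv2.contourArea)
r=cv2.minAreaRect(onplane(c[:,0],94,K,k1,W)[:,:2].astype(np.float32)); print("handle",r, "ztop",np.median(Z[m]))
m=(Z>56)&(Z<64)&(abs(P[...,0]-523)<60)&(abs(P[...,1]-288)<110)
c,_=cv2.findContours(m.astype(np.uint8),cv2.RETR_EXTERNAL,cv2.CHAIN_APPROX_NONE); c=max(c,key=cv2.contourArea)
r=cv2.minAreaRect(onplane(c[:,0],60,K,k1,W)[:,:2].astype(np.float32)); print("stand",r)
E
python3 key.py w4
```

```text
clock: 6.3
tool_pos: [519.6, 194.2, 174.3]
ee_rot: [3.139, -0.026, 1.605]
ft_force: [-0.3, -0.9, -0.1]
finger_gap: 39.7
clock: 6.7
tool_pos: [518.6, 194.4, 174.4]
ee_rot: [-3.14, -0.002, 1.329]
ft_force: [-0.6, -0.4, -1.5]
finger_gap: 39.9
[-0.94  0.17  0.59  1.79 -0.1   1.22 -0.56] [-3.13975937e+00 -1.67172308e-03  1.32942643e+00]
handle ((524.3630981445312, 246.343994140625), (62.26221466064453, 13.82928466796875), 76.19515991210938) ztop 94.8187835228282
stand ((526.0610961914062, 287.7643737792969), (158.67787170410156, 60.36763000488281), 87.3832015991211)
```

View pics/w4.png

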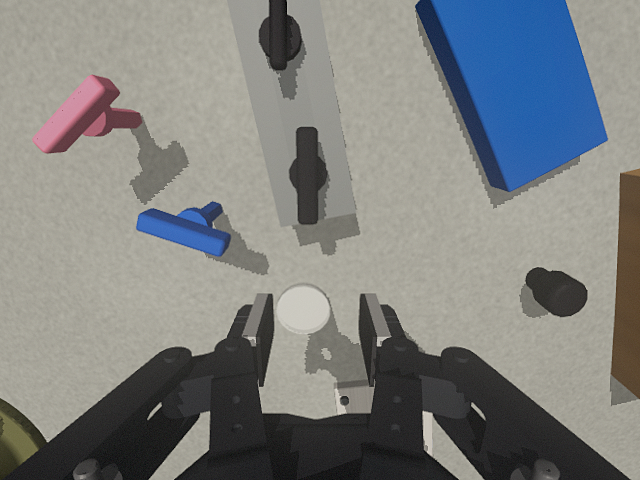

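Wrist view: the larger key's handle is at (307,175), 62x14 mm at z≈94.8, between the small key at (279,37) and the edge of the stand. The blue and pink look-alikes are clear to the left. Descending on it.

```bash
python3 -m crank '[{"dx":0.6,"dy":3.5,"dz":0,"wx":0,"wy":0,"wz":0.005,"jaw":4},{"dx":0.6,"dy":5.2,"dz":-3,"wx":0,"wy":0,"wz":0.005,"jaw":4},{"dx":0.6,"dy":5.2,"dz":-6,"wx":0,"wy":0,"wz":0.005,"jaw":4},{"dx":0.6,"dy":5.2,"dz":-8.5,"wx":0,"wy":0,"wz":0.005,"jaw":4},{"dx":0.6,"dy":5.2,"dz":-9.4,"wx":0,"wy":0,"wz":0.005,"jaw":4}]'
python3 -m crank '[{"dx":0,"dy":0,"dz":-0.3,"wx":0,"wy":0,"wz":0,"jaw":4},{"dx":0,"dy":0,"dz":-0.3,"wx":0,"wy":0,"wz":0,"jaw":4}]'
```

```text
clock: 7.25
tool_pos: [522.9, 245.3, 77.7]
ee_rot: [-3.137, 0.002, 1.335]
ft_force: [-0.7, -0.4, 0.3]
finger_gap: 40.3
clock: 7.45
tool_pos: [522.9, 245.0, 74.9]
ee_rot: [-3.136, 0.002, 1.336]
ft_force: [-0.2, -0.0, 0.1]
finger_gap: 40.1
```

```bash
python3 -m crank '[{"dx":0.1,"dy":0.1,"dz":0,"wx":0,"wy":0,"wz":0,"jaw":2.2},{"dx":0.1,"dy":0.1,"dz":0,"wx":0,"wy":0,"wz":0,"jaw":1.2},{"dx":0.1,"dy":0.1,"dz":0,"wx":0,"wy":0,"wz":0,"jaw":0.6},{"dx":0.1,"dy":0.1,"dz":0,"wx":0,"wy":0,"wz":0,"jaw":0.6}]' 60
python3 -c "
from workcell import manip as m;print(m.state()['ft_force'],m.state()['ft_torque'])"
```

```text
clock: 7.85
tool_pos: [525.0, 246.5, 76.5]
ee_rot: [-3.138, -0.0, 1.336]
ft_force: [0.0, -0.5, 6.2]
finger_gap: 12.6
[ 0.03119167 -0.51422923  6.1761802 ] [-0.09551861  0.0393474  -0.02059937]
```

```bash
python3 -m crank '[{"dx":0,"dy":0,"dz":1,"wx":0,"wy":0,"wz":0,"jaw":0.6},{"dx":0,"dy":0,"dz":3,"wx":0,"wy":0,"wz":0,"jaw":0.6},{"dx":0,"dy":0,"dz":5.5,"wx":0,"wy":0,"wz":0,"jaw":0.6},{"dx":0,"dy":0,"dz":8,"wx":0,"wy":0,"wz":0,"jaw":0.6},{"dx":0,"dy":0,"dz":10.5,"wx":0,"wy":0,"wz":0,"jaw":0.6}]'
python3 -m crank '[{"dx":0,"dy":-5,"dz":3,"wx":0,"wy":0,"wz":0,"jaw":0.6},{"dx":0,"dy":-10,"dz":3.5,"wx":0,"wy":0,"wz":0,"jaw":0.6},{"dx":0,"dy":-14.5,"dz":3.5,"wx":0,"wy":0,"wz":0,"jaw":0.6},{"dx":0,"dy":-19,"dz":3.5,"wx":0,"wy":0,"wz":0,"jaw":0.6},{"dx":0,"dy":-23,"dz":3.5,"wx":0,"wy":0,"wz":0,"jaw":0.6}]'
python3 -c "
from workcell import manip as m;print(m.state()['ft_force'],m.state()['ft_torque'],m.state()['q'].round(2))"
```

```text
clock: 8.35
tool_pos: [524.7, 246.3, 182.8]
ee_rot: [-3.138, -0.0, 1.335]
ft_force: [-0.2, 0.9, -2.1]
finger_gap: 12.7
clock: 8.85
tool_pos: [524.2, 13.0, 218.5]
ee_rot: [-3.138, -0.001, 1.333]
ft_force: [0.6, -0.1, -0.8]
finger_gap: 12.4
[ 0.61726943 -0.14594589 -0.81707798] [-0.06239565 -0.00765956 -0.0263152 ] [-0.77  0.06  0.73  1.8  -0.04  1.3  -0.27]
```

```bash
python3 -m crank '[{"dx":0.5,"dy":-4.5,"dz":0,"wx":0,"wy":0,"wz":0,"jaw":0.6},{"dx":0.5,"dy":-9,"dz":0,"wx":0,"wy":0,"wz":0,"jaw":0.6},{"dx":0.5,"dy":-13.5,"dz":0,"wx":0,"wy":0,"wz":0,"jaw":0.6},{"dx":0.5,"dy":-17,"dz":0,"wx":0,"wy":0,"wz":0,"jaw":0.6},{"dx":0.5,"dy":-19.5,"dz":0,"wx":0,"wy":0,"wz":0,"jaw":0.6}]'
python3 -m crank '[{"dx":0,"dy":0,"dz":0,"wx":0,"wy":0,"wz":0,"jaw":0.6},{"dx":0,"dy":0,"dz":0,"wx":0,"wy":0,"wz":0,"jaw":0.6}]'
python3 wr.py w5
python3 - <<'E'
from h import *
z=np.load("w5.npz"); im,d,K,k1,W=z["im"],z["d"],z["K"],float(z["k1"]),z["W"]
print(project([[529.5,-132,91.5]],K,k1,W))
s=project([[529.5,-132,91.5]],K,k1,W)[0].astype(int)
a=cv2.resize(im[s[1]-50:s[1]+50,s[0]-50:s[0]+50],None,fx=4,fy=4,interpolation=2)
b=cv2.resize(im[220:320,266:366],None,fx=4,fy=4,interpolation=2)
cv2.imwrite("pics/c5.png",np.hstack([a,b])); print("crop origin",s-50)
E
```

```text
clock: 9.35
tool_pos: [528.2, -185.4, 219.1]
ee_rot: [-3.139, -0.0, 1.33]
ft_force: [0.1, -0.2, -1.1]
finger_gap: 12.8
clock: 9.55
tool_pos: [527.7, -185.9, 219.3]
ee_rot: [-3.139, -0.001, 1.328]
ft_force: [0.2, 1.4, -2.1]
finger_gap: 12.6
[[302.71223201 167.75290086]]
crop origin [252 117]
```

View pics/c5.png

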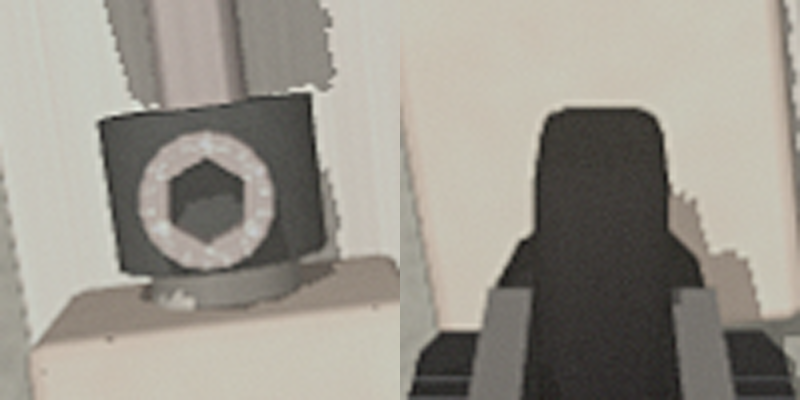

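Crop: the screw head centre is at pixel (303.7,167) with hex corners up and down, so it is aligned with the bar. The bar is centred in the jaws at column 316.

Run:
```python
from h import *
z=np.load("w5.npz"); im,d,K,k1,W=z["im"],z["d"],z["K"],float(z["k1"]),z["W"]
print(onplane((303.6,166.9),91.5,K,k1,W)[0])
# ellipse of bright ring
g=im[117:217,252:352].astype(int); m=np.zeros((100,100),np.uint8); cv2.circle(m,(51,50),20,1,-1)
m=(m>0)&(g.min(2)>100); v,u=np.nonzero(m); e=cv2.minEnclosingCircle(np.c_[u,v].astype(np.float32)); print(e,onplane((252+e[0][0],117+e[0][1]),91.5,K,k1,W)[0])
s=manip.state(); print(s["tool_pos"],s["ft_force"].round(2),s["ft_torque"].round(3))
```

```text
[ 530.34253026 -131.5295595    91.5       ]
((51.08515167236328, 50.98908233642578), 19.011207580566406) [ 529.73815083 -132.24778159   91.5       ]
[ 528.14011081 -184.42587192  219.14077503] [-0.15  0.75 -0.22] [0.098 0.021 0.018]
```

```bash
python3 -m crank '[{"dx":0.2,"dy":4,"dz":0,"wx":0,"wy":0,"wz":0.004,"jaw":0.6},{"dx":0.2,"dy":5.25,"dz":-2,"wx":0,"wy":0,"wz":0.004,"jaw":0.6},{"dx":0.2,"dy":5.25,"dz":-4.6,"wx":0,"wy":0,"wz":0.004,"jaw":0.6},{"dx":0.2,"dy":5.25,"dz":-4.8,"wx":0,"wy":0,"wz":0.004,"jaw":0.6},{"dx":0.2,"dy":5.25,"dz":-4.8,"wx":0,"wy":0,"wz":0.004,"jaw":0.6}]'
python3 -c "
from workcell import manip as m;s=m.state();print(s['tool_pos'],s['ft_force'],s['ft_torque'])"
```

```text
clock: 10.1
tool_pos: [529.9, -130.7, 171.1]
ee_rot: [-3.137, -0.002, 1.336]
ft_force: [0.8, -1.0, -0.9]
finger_gap: 12.7
[ 529.8952271  -130.69474659  171.07041766] [ 0.80317679 -1.04745582 -0.91560118] [-0.0296331  -0.05388839  0.02652403]
```

```bash
python3 -m crank '[{"dx":0,"dy":-0.1,"dz":-0.3,"wx":0,"wy":0,"wz":0,"jaw":0.6},{"dx":0,"dy":-0.1,"dz":-0.5,"wx":0,"wy":0,"wz":0,"jaw":0.6},{"dx":0,"dy":-0.1,"dz":-0.7,"wx":0,"wy":0,"wz":0,"jaw":0.6},{"dx":0,"dy":-0.1,"dz":-0.9,"wx":0,"wy":0,"wz":0,"jaw":0.6},{"dx":0,"dy":-0.1,"dz":-1.1,"wx":0,"wy":0,"wz":0,"jaw":0.6}]'
python3 -c "
from workcell import manip as m;s=m.state();print(s['tool_pos'],s['ft_force'],s['ft_torque'])"
```

```text
clock: 10.6
tool_pos: [530.2, -131.8, 160.3]
ee_rot: [-3.138, -0.002, 1.336]
ft_force: [0.3, 0.2, -1.7]
finger_gap: 12.6
[ 530.16428496 -131.84846553  160.26833457] [ 0.2952052   0.22975772 -1.74719996] [ 0.12557321 -0.13822546  0.01958317]
```

```bash
python3 -m crank '[{"dx":0,"dy":0,"dz":-0.2,"wx":0,"wy":0,"wz":0,"jaw":0.6},{"dx":0,"dy":0,"dz":-0.35,"wx":0,"wy":0,"wz":0,"jaw":0.6},{"dx":0,"dy":0,"dz":-0.5,"wx":0,"wy":0,"wz":0,"jaw":0.6},{"dx":0,"dy":0,"dz":-0.65,"wx":0,"wy":0,"wz":0,"jaw":0.6}]'
python3 -c "
from workcell import manip as m;s=m.state();print(s['tool_pos'],s['ft_force'],s['ft_torque'])"
```

```text
clock: 11.0
tool_pos: [530.3, -131.6, 153.7]
ee_rot: [-3.138, -0.002, 1.336]
ft_force: [-0.0, 1.0, -1.7]
finger_gap: 12.3
[ 530.29745388 -131.61113049  153.65009624] [-0.03851147  1.01873506 -1.70191914] [ 0.22234223 -0.17676136 -0.00536681]
```

Key is seated about 10 mm deep with no contact force. Turning clockwise, following the screw down.

```bash
python3 -m crank '[{"dx":0,"dy":0,"dz":-0.02,"wx":0,"wy":0,"wz":-0.06,"jaw":0.6},{"dx":0,"dy":0,"dz":-0.04,"wx":0,"wy":0,"wz":-0.12,"jaw":0.6},{"dx":0,"dy":0,"dz":-0.06,"wx":0,"wy":0,"wz":-0.18,"jaw":0.6},{"dx":0,"dy":0,"dz":-0.08,"wx":0,"wy":0,"wz":-0.24,"jaw":0.6}]'
cat > st.py <<'E'
import numpy as np
from workcell import manip as m
for i in range(1):
    s=m.state();print(s['tool_pos'].round(1),s['ee_rot'][2].round(3),s['ft_force'].round(1),s['ft_torque'].round(3),s['q'][6].round(2))
E
python3 st.py
python3 -m crank '[{"dx":0,"dy":0,"dz":-0.02,"wx":0,"wy":0,"wz":-0.05,"jaw":0.6},{"dx":0,"dy":0,"dz":-0.04,"wx":0,"wy":0,"wz":-0.1,"jaw":0.6}]'
python3 st.py
```

```text
clock: 11.4
tool_pos: [530.7, -131.3, 153.0]
ee_rot: [-3.139, -0.003, 1.094]
ft_force: [1.1, -0.0, -0.3]
finger_gap: 12.9
[ 530.7 -131.3  153. ] 1.094 [ 1.1 -0.  -0.3] [ 0.36  -0.202  0.221] -0.13
clock: 11.6
tool_pos: [530.8, -131.2, 152.7]
ee_rot: [-3.139, -0.003, 0.993]
ft_force: [0.3, 0.5, -1.4]
finger_gap: 12.6
[ 530.8 -131.2  152.7] 0.993 [ 0.3  0.5 -1.4] [ 0.082 -0.173  0.182] -0.22
```

```bash
python3 -m crank '[{"dx":0,"dy":0,"dz":-0.02,"wx":0,"wy":0,"wz":-0.05,"jaw":0.6},{"dx":0,"dy":0,"dz":-0.03,"wx":0,"wy":0,"wz":-0.08,"jaw":0.6}]' >/dev/null; python3 st.py
python3 -m crank '[{"dx":0,"dy":0,"dz":-0.02,"wx":0,"wy":0,"wz":-0.04,"jaw":0.6},{"dx":0,"dy":0,"dz":-0.03,"wx":0,"wy":0,"wz":-0.07,"jaw":0.6}]' >/dev/null; python3 st.py
python3 -m crank '[{"dx":0,"dy":0,"dz":-0.02,"wx":0,"wy":0,"wz":-0.04,"jaw":0.6},{"dx":0,"dy":0,"dz":-0.03,"wx":0,"wy":0,"wz":-0.07,"jaw":0.6}]' >/dev/null; python3 st.py
python3 -m crank '[{"dx":0,"dy":0,"dz":-0.02,"wx":0,"wy":0,"wz":-0.04,"jaw":0.6},{"dx":0,"dy":0,"dz":-0.03,"wx":0,"wy":0,"wz":-0.07,"jaw":0.6}]' >/dev/null; python3 st.py
```

```text
[ 530.9 -131.2  152.3] 0.912 [ 0.6 -0.4 -0.8] [ 0.109 -0.184  0.168] -0.3
[ 531.  -131.2  152.1] 0.841 [ 0.3  1.2 -0.9] [ 0.064 -0.152  0.19 ] -0.37
[ 531.  -131.2  151.8] 0.77 [-0.7  0.3 -0.6] [ 0.069 -0.114  0.23 ] -0.44
[ 531.1 -131.3  151.5] 0.698 [ 0.6  0.2 -0.7] [ 0.094 -0.131  0.199] -0.5
```

```bash
cat > chk.py <<'E'
import sys
from workcell import manip as m
s=m.state();t=s['ft_torque'][2];print(s['ee_rot'][2].round(3),s['tool_pos'][2].round(1),t.round(3)); sys.exit(t>float(sys.argv[1]))
E
python3 -m crank '[{"dx":0,"dy":0,"dz":-0.01,"wx":0,"wy":0,"wz":-0.03,"jaw":0.6}]'>/dev/null; python3 chk.py 0.265 &&
python3 -m crank '[{"dx":0,"dy":0,"dz":-0.01,"wx":0,"wy":0,"wz":-0.03,"jaw":0.6}]'>/dev/null; python3 chk.py 0.265 &&
python3 -m crank '[{"dx":0,"dy":0,"dz":-0.01,"wx":0,"wy":0,"wz":-0.03,"jaw":0.6}]'>/dev/null; python3 chk.py 0.265 &&
python3 -m crank '[{"dx":0,"dy":0,"dz":-0.01,"wx":0,"wy":0,"wz":-0.03,"jaw":0.6}]'>/dev/null; python3 chk.py 0.265 &&
python3 -m crank '[{"dx":0,"dy":0,"dz":-0.01,"wx":0,"wy":0,"wz":-0.03,"jaw":0.6}]'>/dev/null; python3 chk.py 0.265 &&
python3 -m crank '[{"dx":0,"dy":0,"dz":-0.01,"wx":0,"wy":0,"wz":-0.03,"jaw":0.6}]'>/dev/null; python3 chk.py 0.265
```

```text
0.666 151.4 0.195
0.666 151.4 0.195
0.666 151.4 0.195
0.666 151.4 0.195
0.666 151.4 0.195
0.666 151.4 0.195False
False
False
False
False
False
```

```bash
sed -i 's/sys.exit(t>/sys.exit(int(t>/; s/\[1\]))$/[1])))/' chk.py
python3 -m crank '[{"dx":0,"dy":0,"dz":-0.01,"wx":0,"wy":0,"wz":-0.03,"jaw":0.6}]'>/dev/null; python3 chk.py 0.265 &&
python3 -m crank '[{"dx":0,"dy":0,"dz":-0.01,"wx":0,"wy":0,"wz":-0.03,"jaw":0.6}]'>/dev/null; python3 chk.py 0.265 &&
python3 -m crank '[{"dx":0,"dy":0,"dz":-0.01,"wx":0,"wy":0,"wz":-0.03,"jaw":0.6}]'>/dev/null; python3 chk.py 0.265 &&
python3 -m crank '[{"dx":0,"dy":0,"dz":-0.01,"wx":0,"wy":0,"wz":-0.03,"jaw":0.6}]'>/dev/null; python3 chk.py 0.265 &&
python3 -m crank '[{"dx":0,"dy":0,"dz":-0.01,"wx":0,"wy":0,"wz":-0.03,"jaw":0.6}]'>/dev/null; python3 chk.py 0.265
```

```text
0.635 151.3 0.16
0.603 151.2 0.21
0.571 151.1 0.183
0.539 150.9 0.175
0.507 150.8 0.154
```

```bash
python3 -m crank '[{"dx":0,"dy":0,"dz":-0.01,"wx":0,"wy":0,"wz":-0.02,"jaw":0.6}]'>/dev/null; python3 chk.py 0.245 &&
python3 -m crank '[{"dx":0,"dy":0,"dz":-0.01,"wx":0,"wy":0,"wz":-0.02,"jaw":0.6}]'>/dev/null; python3 chk.py 0.245 &&
python3 -m crank '[{"dx":0,"dy":0,"dz":-0.01,"wx":0,"wy":0,"wz":-0.02,"jaw":0.6}]'>/dev/null; python3 chk.py 0.245 &&
python3 -m crank '[{"dx":0,"dy":0,"dz":-0.01,"wx":0,"wy":0,"wz":-0.02,"jaw":0.6}]'>/dev/null; python3 chk.py 0.245 &&
python3 -m crank '[{"dx":0,"dy":0,"dz":-0.01,"wx":0,"wy":0,"wz":-0.02,"jaw":0.6}]'>/dev/null; python3 chk.py 0.245
```

```text
0.485 150.7 0.17
0.464 150.6 0.216
0.442 150.6 0.188
0.421 150.6 0.266
0.421 150.6 0.266
```

```bash
python3 -m crank '[{"dx":0,"dy":0,"dz":0,"wx":0,"wy":0,"wz":0,"jaw":0.6}]'>/dev/null; python3 chk.py 0.32 &&
python3 -m crank '[{"dx":0,"dy":0,"dz":0,"wx":0,"wy":0,"wz":0,"jaw":0.6}]'>/dev/null; python3 chk.py 0.32 &&
python3 -m crank '[{"dx":0,"dy":0,"dz":0,"wx":0,"wy":0,"wz":-0.01,"jaw":0.6}]'>/dev/null; python3 chk.py 0.3 &&
python3 -m crank '[{"dx":0,"dy":0,"dz":0,"wx":0,"wy":0,"wz":-0.01,"jaw":0.6}]'>/dev/null; python3 chk.py 0.3
```

```text
0.42 150.5 0.217
0.42 150.5 0.212
0.409 150.5 0.16
0.399 150.5 0.269
```

```bash
python3 -m crank '[{"dx":0,"dy":0,"dz":0,"wx":0,"wy":0,"wz":-0.015,"jaw":0.6}]'>/dev/null; python3 chk.py 0.3 &&
python3 -m crank '[{"dx":0,"dy":0,"dz":-0.01,"wx":0,"wy":0,"wz":-0.015,"jaw":0.6}]'>/dev/null; python3 chk.py 0.3 &&
python3 -m crank '[{"dx":0,"dy":0,"dz":0,"wx":0,"wy":0,"wz":-0.015,"jaw":0.6}]'>/dev/null; python3 chk.py 0.29 &&
python3 -m crank '[{"dx":0,"dy":0,"dz":-0.01,"wx":0,"wy":0,"wz":-0.015,"jaw":0.6}]'>/dev/null; python3 chk.py 0.29
```

```text
0.382 150.5 0.183
0.366 150.4 0.162
0.35 150.4 0.249
0.333 150.3 0.224
```

```bash
python3 -m crank '[{"dx":0,"dy":0,"dz":0,"wx":0,"wy":0,"wz":-0.015,"jaw":0.6}]'>/dev/null; python3 chk.py 0.3 &&
python3 -m crank '[{"dx":0,"dy":0,"dz":-0.01,"wx":0,"wy":0,"wz":-0.015,"jaw":0.6}]'>/dev/null; python3 chk.py 0.3 &&
python3 -m crank '[{"dx":0,"dy":0,"dz":0,"wx":0,"wy":0,"wz":-0.015,"jaw":0.6}]'>/dev/null; python3 chk.py 0.29 &&
python3 -m crank '[{"dx":0,"dy":0,"dz":-0.01,"wx":0,"wy":0,"wz":-0.015,"jaw":0.6}]'>/dev/null; python3 chk.py 0.29; python3 st.py
```

```text
0.317 150.3 0.183
0.301 150.3 0.191
0.284 150.3 0.245
0.268 150.2 0.204
[ 531.3 -131.5  150.2] 0.268 [ 0.9  0.6 -0.4] [ 0.07  -0.157  0.204] -0.91
```

```bash
python3 -m crank '[{"dx":0,"dy":0,"dz":0,"wx":0,"wy":0,"wz":-0.015,"jaw":0.6}]'>/dev/null; python3 chk.py 0.3 &&
python3 -m crank '[{"dx":0,"dy":0,"dz":-0.01,"wx":0,"wy":0,"wz":-0.015,"jaw":0.6}]'>/dev/null; python3 chk.py 0.3 &&
python3 -m crank '[{"dx":0,"dy":0,"dz":0,"wx":0,"wy":0,"wz":-0.015,"jaw":0.6}]'>/dev/null; python3 chk.py 0.29 &&
python3 -m crank '[{"dx":0,"dy":0,"dz":-0.01,"wx":0,"wy":0,"wz":-0.015,"jaw":0.6}]'>/dev/null; python3 chk.py 0.29
```

```text
0.252 150.2 0.233
0.235 150.1 0.223
0.219 150.1 0.211
0.203 150.1 0.227
```

```bash
python3 wr.py w6
python3 - <<'E'
from h import *
for n in("w5","w6"):
    z=np.load(n+".npz"); im,d,K,k1,W=z["im"],z["d"],z["K"],float(z["k1"]),z["W"]
    p=manip.camera_params("wrist"); T=np.array(p["T_tool_cam"]); P=cloud(d,K,k1,T)
    m=(abs(P[...,1])<11)&(P[...,0]>5)&(P[...,0]<45)&(P[...,2]<-10)&(P[...,2]>-30)&(im.max(2)<80)
    q=P[m]; print(n,m.sum(),q.mean(0).round(1),q.max(0).round(1))
    c,_=cv2.findContours(m.astype(np.uint8),cv2.RETR_EXTERNAL,cv2.CHAIN_APPROX_NONE)
    if c:
        c=max(c,key=cv2.contourArea); w=onplane(c[:,0],-17.5,K,k1,T)[:,:2].astype(np.float32); print(cv2.minAreaRect(w))
        for s in(-1,1):
            e=w[(w[:,0]>14)&(w[:,0]<28)&(s*w[:,1]>4)]; print(np.rad2deg(np.arctan(np.polyfit(e[:,0],e[:,1],1))).round(1)[0],len(e),e[:,1].mean().round(1))
E
```

```text
w5 2264 [ 18.8  -0.7 -18.1] [ 31.4   7.2 -10.1]
((17.835235595703125, -1.0846433639526367), (16.964258193969727, 31.60616683959961), 87.96953582763672)
3.1 32 -7.3
-1.4 32 6.0
w6 2283 [ 18.6  -0.6 -18.2] [ 31.3  10.5 -10. ]
((17.653337478637695, -0.5682458877563477), (31.714937210083008, 17.80913734436035), 0.025650998577475548)
3.7 32 -7.4
-2.2 35 6.0
```

```bash
python3 -m crank '[{"dx":0,"dy":0,"dz":0,"wx":0,"wy":0,"wz":-0.015,"jaw":0.6}]'>/dev/null; python3 chk.py 0.31 &&
python3 -m crank '[{"dx":0,"dy":0,"dz":-0.01,"wx":0,"wy":0,"wz":-0.015,"jaw":0.6}]'>/dev/null; python3 chk.py 0.31 &&
python3 -m crank '[{"dx":0,"dy":0,"dz":0,"wx":0,"wy":0,"wz":-0.015,"jaw":0.6}]'>/dev/null; python3 chk.py 0.31 &&
python3 -m crank '[{"dx":0,"dy":0,"dz":-0.01,"wx":0,"wy":0,"wz":-0.015,"jaw":0.6}]'>/dev/null; python3 chk.py 0.31; python3 st.py
```

```text
0.186 150.1 0.201
0.17 150.0 0.233
0.154 150.0 0.261
0.137 149.9 0.219
[ 531.4 -131.7  149.9] 0.137 [ 0.6  0.1 -0.1] [ 0.054 -0.105  0.219] -1.03
```

Run:
```python
from h import *
im,d,K,k1,W=cam("scene"); np.savez("s7",im=im,d=d,K=K,k1=k1,W=W)
for n in("s3","s7"):
    z=np.load(n+".npz"); d=z["d"]; P=cloud(d,K,k1,W); r=np.hypot(P[...,0]-529,P[...,1]+132)
    c=project([529,-132,91],K,k1,W)[0].astype(int)
    for a in(0,):
        m=(r<14)&(P[...,2]>78)&(P[...,2]<99); print(n,c,m.sum(),np.percentile(P[m][:,2],[10,50,75,90]).round(1))
a=[cv2.resize(np.load(n+".npz")["im"][c[1]-30:c[1]+30,c[0]-30:c[0]+30],(390,390),interpolation=2) for n in("s3","s7")]
cv2.imwrite("pics/c7.png",np.hstack(a))
```

```text
s3 [276 189] 125 [81.3 89.7 92.2 92.9]
s7 [276 189] 113 [80.2 88.3 90.3 94.7]
```

View pics/c7.png

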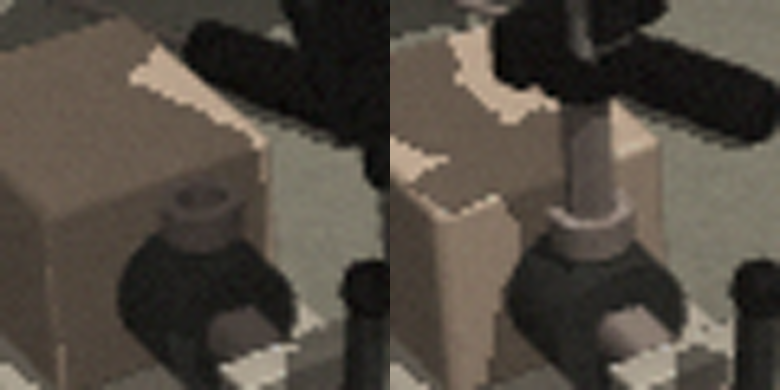

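Run:
```python
from h import *
z=np.load("s7.npz"); K,k1,W=z["K"],float(z["k1"]),z["W"]
def rim(n):
    z=np.load(n+".npz"); P=cloud(z["d"],K,k1,W); o=np.array([529.5,-132]); u=np.array([.574,.819]); t=np.array([-.819,.574])
    a=(P[...,:2]-o)@u; b=(P[...,:2]-o)@t
    m=(abs(b)<9)&(a>5)&(a<20); Q=np.c_[a[m],P[m][:,2]]
    return P,a,b
for n in("scene","scene2","s3","s7"):
    P,a,b=rim(n); print(n)
    for c in (274,276,278):
        print(c,[(r,round(float(a[r,c])),round(float(P[r,c,2]),1)) for r in range(180,198)])
```

```text
scene
274 [(180, -45, 86.8), (181, -39, 88.1), (182, -34, 88.4), (183, -31, 87.8), (184, -29, 86.8), (185, -29, 84.5), (186, -11, 93.1), (187, -10, 91.8), (188, -5, 92.4), (189, -7, 88.4), (190, -9, 84.9), (191, 4, 90.8), (192, 13, 94.3), (193, 11, 90.5), (194, 7, 85.8), (195, 12, 86.4), (196, 14, 85.4), (197, 9, 79.6)]
276 [(180, -41, 89.1), (181, -40, 87.1), (182, -35, 87.6), (183, -32, 86.8), (184, -31, 85.5), (185, -29, 83.8), (186, -11, 93.3), (187, -7, 93.0), (188, -6, 91.6), (189, -7, 88.0), (190, -7, 86.0), (191, 4, 90.6), (192, 7, 89.8), (193, 11, 90.3), (194, 14, 89.6), (195, 14, 87.3), (196, 13, 84.1), (197, 10, 79.8)]
278 [(180, -41, 88.7), (181, -42, 85.4), (182, -38, 85.6), (183, -34, 85.5), (184, -29, 86.3), (185, -34, 80.5), (186, -12, 92.3), (187, -9, 91.5), (188, -10, 88.8), (189, -10, 86.1), (190, -10, 83.7), (191, 6, 91.6), (192, 11, 92.7), (193, 10, 89.5), (194, 10, 86.9), (195, 8, 83.2), (196, 14, 85.0), (197, 9, 79.0)]
scene2
274 [(180, -43, 87.6), (181, -40, 87.3), (182, -36, 87.4), (183, -30, 88.5), (184, -33, 84.0), (185, -28, 85.0), (186, -14, 91.6), (187, 
[... 1983 characters left out ...]
88.9), (193, 8, 88.8), (194, 13, 89.6), (195, 8, 84.0), (196, 10, 82.5), (197, 10, 80.0)]
276 [(180, 3, 116.5), (181, 7, 116.4), (182, 6, 113.1), (183, 8, 112.0), (184, 7, 109.3), (185, 5, 105.4), (186, 7, 104.4), (187, 8, 102.7), (188, 6, 99.3), (189, 6, 96.8), (190, 4, 93.3), (191, 7, 92.2), (192, 5, 88.7), (193, 10, 89.4), (194, 13, 88.9), (195, 11, 85.4), (196, 12, 83.4), (197, 9, 79.3)]
278 [(180, 4, 116.9), (181, 5, 114.8), (182, 3, 111.5), (183, 6, 110.8), (184, 5, 107.7), (185, 7, 106.8), (186, 4, 102.6), (187, 6, 101.1), (188, 7, 99.3), (189, 7, 97.1), (190, 7, 94.6), (191, 5, 91.2), (192, 10, 92.0), (193, 9, 88.5), (194, 11, 87.4), (195, 11, 85.4), (196, 11, 82.7), (197, 11, 80.2)]
```

The rim moved about 1.6 px in the scene view (≈4 mm), so the screw has sunk past contact and the clamp is building softly. Continuing with averaged readings.

```bash
python3 -m crank '[{"dx":0,"dy":0,"dz":-0.01,"wx":0,"wy":0,"wz":-0.02,"jaw":0.6}]'>/dev/null; python3 chk.py 0.32 &&
python3 -m crank '[{"dx":0,"dy":0,"dz":-0.01,"wx":0,"wy":0,"wz":-0.02,"jaw":0.6}]'>/dev/null; python3 chk.py 0.32 &&
python3 -m crank '[{"dx":0,"dy":0,"dz":-0.01,"wx":0,"wy":0,"wz":-0.02,"jaw":0.6}]'>/dev/null; python3 chk.py 0.32 &&
python3 -m crank '[{"dx":0,"dy":0,"dz":-0.01,"wx":0,"wy":0,"wz":-0.02,"jaw":0.6}]'>/dev/null; python3 chk.py 0.32 &&
python3 -m crank '[{"dx":0,"dy":0,"dz":-0.01,"wx":0,"wy":0,"wz":-0.02,"jaw":0.6}]'>/dev/null; python3 chk.py 0.32; python3 st.py
```

```text
0.115 149.9 0.235
0.094 149.8 0.244
0.072 149.8 0.309
0.05 149.7 0.28
0.028 149.7 0.221
[ 531.4 -131.7  149.7] 0.028 [-0.1 -0.5  1.5] [0.051 0.016 0.221] -1.13
```

```bash
python3 -m crank '[{"dx":0,"dy":0,"dz":-0.01,"wx":0,"wy":0,"wz":-0.02,"jaw":0.6}]'>/dev/null; python3 chk.py 0.33 &&
python3 -m crank '[{"dx":0,"dy":0,"dz":0,"wx":0,"wy":0,"wz":-0.01,"jaw":0.6}]'>/dev/null; python3 chk.py 0.33 
for i in 1 2 3 4 5 6; do python3 -m crank '[{"dx":0,"dy":0,"dz":0,"wx":0,"wy":0,"wz":0,"jaw":0.6}]'>/dev/null; python3 chk.py 1; done; python3 st.py
```

```text
0.006 149.7 0.291
-0.005 149.7 0.243
-0.005 149.6 0.222
-0.005 149.7 0.231
-0.005 149.7 0.288
-0.005 149.7 0.26
-0.005 149.6 0.249
-0.005 149.7 0.245
[ 531.5 -131.8  149.7] -0.005 [0.7 0.6 1.4] [0.034 0.052 0.245] -1.16
```

```bash
python3 -m crank '[{"dx":0,"dy":0,"dz":-0.01,"wx":0,"wy":0,"wz":-0.02,"jaw":0.6}]'>/dev/null; python3 chk.py 0.34 &&
python3 -m crank '[{"dx":0,"dy":0,"dz":-0.01,"wx":0,"wy":0,"wz":-0.02,"jaw":0.6}]'>/dev/null; python3 chk.py 0.34 &&
python3 -m crank '[{"dx":0,"dy":0,"dz":-0.01,"wx":0,"wy":0,"wz":-0.02,"jaw":0.6}]'>/dev/null; python3 chk.py 0.34 &&
python3 -m crank '[{"dx":0,"dy":0,"dz":-0.01,"wx":0,"wy":0,"wz":-0.02,"jaw":0.6}]'>/dev/null; python3 chk.py 0.34 
for i in 1 2 3 4 5 6; do python3 -m crank '[{"dx":0,"dy":0,"dz":0,"wx":0,"wy":0,"wz":0,"jaw":0.6}]'>/dev/null; python3 chk.py 1; done; python3 st.py
```

```text
-0.026 149.6 0.221
-0.048 149.6 0.268
-0.07 149.5 0.213
-0.092 149.5 0.275
-0.093 149.5 0.272
-0.093 149.5 0.271
-0.093 149.5 0.295
-0.092 149.5 0.308
-0.092 149.5 0.309
-0.092 149.5 0.226
[ 531.5 -131.9  149.5] -0.092 [-0.8  1.3  2.1] [0.058 0.1   0.226] -1.24
```

```bash
python3 -m crank '[{"dx":0,"dy":0,"dz":-0.01,"wx":0,"wy":0,"wz":-0.02,"jaw":0.6}]'>/dev/null; python3 chk.py 0.34 &&
python3 -m crank '[{"dx":0,"dy":0,"dz":0,"wx":0,"wy":0,"wz":-0.02,"jaw":0.6}]'>/dev/null; python3 chk.py 0.34
for i in 1 2 3 4 5 6 7 8; do python3 -m crank '[{"dx":0,"dy":0,"dz":0,"wx":0,"wy":0,"wz":0,"jaw":0.6}]'>/dev/null; python3 chk.py 1; done; python3 st.py
```

```text
-0.113 149.4 0.306
-0.135 149.4 0.284
-0.136 149.4 0.261
-0.136 149.4 0.257
-0.136 149.4 0.274
-0.136 149.4 0.291
-0.136 149.4 0.272
-0.136 149.4 0.253
-0.136 149.4 0.184
-0.136 149.4 0.27
[ 531.5 -131.9  149.4] -0.136 [-0.6  0.   2.3] [0.056 0.115 0.27 ] -1.28
```

```bash
python3 -m crank '[{"dx":0,"dy":0,"dz":0,"wx":0,"wy":0,"wz":-0.02,"jaw":0.6}]'>/dev/null; python3 chk.py 0.34 &&
python3 -m crank '[{"dx":0,"dy":0,"dz":-0.01,"wx":0,"wy":0,"wz":-0.02,"jaw":0.6}]'>/dev/null; python3 chk.py 0.34 &&
python3 -m crank '[{"dx":0,"dy":0,"dz":-0.01,"wx":0,"wy":0,"wz":-0.02,"jaw":0.6}]'>/dev/null; python3 chk.py 0.34
for i in 1 2 3 4 5 6 7 8; do python3 -m crank '[{"dx":0,"dy":0,"dz":0,"wx":0,"wy":0,"wz":0,"jaw":0.6}]'>/dev/null; python3 chk.py 1; done; python3 st.py
```

```text
-0.157 149.4 0.301
-0.179 149.3 0.323
-0.201 149.3 0.27
-0.201 149.3 0.256
-0.202 149.3 0.294
-0.202 149.3 0.321
-0.202 149.3 0.286
-0.201 149.3 0.277
-0.201 149.3 0.266
-0.201 149.3 0.194
-0.201 149.3 0.291
[ 531.5 -132.   149.3] -0.201 [-0.4  0.4  2.5] [0.002 0.142 0.291] -1.34
```

Torque is now about 0.28 N m, which is 0.09 above the free value of 0.189 and inside the aim. Backing off within the hex play and lifting out.

```bash
python3 -m crank '[{"dx":0,"dy":0,"dz":0,"wx":0,"wy":0,"wz":0.04,"jaw":0.6},{"dx":0,"dy":0,"dz":0,"wx":0,"wy":0,"wz":0.08,"jaw":0.6},{"dx":0,"dy":0,"dz":0.05,"wx":0,"wy":0,"wz":0.11,"jaw":0.6}]'; python3 st.py
python3 -m crank '[{"dx":0,"dy":0,"dz":0.3,"wx":0,"wy":0,"wz":0,"jaw":0.6},{"dx":0,"dy":0,"dz":0.7,"wx":0,"wy":0,"wz":0,"jaw":0.6},{"dx":0,"dy":0,"dz":1.2,"wx":0,"wy":0,"wz":0,"jaw":0.6},{"dx":0,"dy":0,"dz":1.8,"wx":0,"wy":0,"wz":0,"jaw":0.6}]'; python3 st.py
```

```text
clock: 20.2
tool_pos: [531.3, -131.9, 149.4]
ee_rot: [-3.141, -0.003, -0.091]
ft_force: [0.1, 0.3, -1.2]
finger_gap: 12.4
[ 531.3 -131.9  149.4] -0.091 [ 0.1  0.3 -1.2] [ 0.036 -0.145  0.002] -1.24
clock: 20.6
tool_pos: [531.0, -132.0, 167.8]
ee_rot: [-3.141, -0.002, -0.091]
ft_force: [1.0, 0.5, -0.9]
finger_gap: 12.9
[ 531.  -132.   167.8] -0.091 [ 1.   0.5 -0.9] [-0.051 -0.006  0.061] -1.26
```

```bash
python3 -m crank '[{"dx":0,"dy":0,"dz":3,"wx":0,"wy":0,"wz":0.14,"jaw":0.6},{"dx":0,"dy":2,"dz":5.5,"wx":0,"wy":0,"wz":0.28,"jaw":0.6},{"dx":-0.3,"dy":6,"dz":5.5,"wx":0,"wy":0,"wz":0.42,"jaw":0.6},{"dx":-0.6,"dy":10,"dz":5.5,"wx":0,"wy":0,"wz":0.56,"jaw":0.6},{"dx":-0.6,"dy":14,"dz":5.5,"wx":0,"wy":0,"wz":0.7,"jaw":0.6}]'
python3 -m crank '[{"dx":0,"dy":5,"dz":0,"wx":0,"wy":0,"wz":0.14,"jaw":0.6},{"dx":0,"dy":10,"dz":0,"wx":0,"wy":0,"wz":0.28,"jaw":0.6},{"dx":0,"dy":14,"dz":0,"wx":0,"wy":0,"wz":0.42,"jaw":0.6},{"dx":0,"dy":18,"dz":0,"wx":0,"wy":0,"wz":0.56,"jaw":0.6},{"dx":0,"dy":22,"dz":0,"wx":0,"wy":0,"wz":0.7,"jaw":0.6}]'; python3 st.py
```

```text
clock: 21.1
tool_pos: [524.7, 9.0, 223.7]
ee_rot: [-3.14, -0.004, 0.613]
ft_force: [1.3, -0.3, -1.5]
finger_gap: 12.6
clock: 21.6
tool_pos: [524.5, 230.7, 224.2]
ee_rot: [-3.14, -0.004, 1.319]
ft_force: [0.6, -0.2, -0.8]
finger_gap: 12.3
[524.5 230.7 224.2] 1.319 [ 0.6 -0.2 -0.8] [-0.046 -0.009  0.026] -0.6
```

```bash
python3 -m crank '[{"dx":0.05,"dy":1.58,"dz":-1,"wx":0,"wy":0,"wz":0.017,"jaw":0.6},{"dx":0.05,"dy":1.58,"dz":-4,"wx":0,"wy":0,"wz":0.017,"jaw":0.6},{"dx":0.05,"dy":1.58,"dz":-7,"wx":0,"wy":0,"wz":0.017,"jaw":0.6},{"dx":0.05,"dy":1.58,"dz":-8,"wx":0,"wy":0,"wz":0.017,"jaw":0.6},{"dx":0.05,"dy":1.58,"dz":-8,"wx":0,"wy":0,"wz":0.017,"jaw":0.6}]'
python3 st.py
```

```text
clock: 22.1
tool_pos: [524.1, 245.3, 142.9]
ee_rot: [-3.138, -0.001, 1.334]
ft_force: [0.9, 0.2, -0.5]
finger_gap: 12.6
[524.1 245.3 142.9] 1.334 [ 0.9  0.2 -0.5] [-0.063 -0.009  0.046] -0.56
```

```bash
python3 -m crank '[{"dx":0.09,"dy":0.12,"dz":-0.7,"wx":0,"wy":0,"wz":0,"jaw":0.6},{"dx":0.09,"dy":0.12,"dz":-1.2,"wx":0,"wy":0,"wz":0,"jaw":0.6},{"dx":0.09,"dy":0.12,"dz":-1.7,"wx":0,"wy":0,"wz":0,"jaw":0.6}]'
python3 st.py
python3 -m crank '[{"dx":0,"dy":0,"dz":-1,"wx":0,"wy":0,"wz":0,"jaw":0.6},{"dx":0,"dy":0,"dz":-2,"wx":0,"wy":0,"wz":0,"jaw":0.6},{"dx":0,"dy":0,"dz":-3,"wx":0,"wy":0,"wz":0,"jaw":0.6},{"dx":0,"dy":0,"dz":-4,"wx":0,"wy":0,"wz":0,"jaw":0.6}]'
python3 st.py
```

```text
clock: 22.4
tool_pos: [525.6, 246.7, 126.4]
ee_rot: [-3.139, -0.002, 1.334]
ft_force: [-0.3, -0.2, -0.6]
finger_gap: 12.8
[525.6 246.7 126.4] 1.334 [-0.3 -0.2 -0.6] [-0.023 -0.023 -0.018] -0.55
clock: 22.8
tool_pos: [525.3, 246.6, 85.3]
ee_rot: [-3.139, -0.002, 1.334]
ft_force: [0.6, -0.3, -2.3]
finger_gap: 12.6
[525.3 246.6  85.3] 1.334 [ 0.6 -0.3 -2.3] [ 0.063 -0.064 -0.01 ] -0.52
```

```bash
python3 -m crank '[{"dx":0,"dy":0,"dz":-0.3,"wx":0,"wy":0,"wz":0,"jaw":0.6},{"dx":0,"dy":0,"dz":-0.6,"wx":0,"wy":0,"wz":0,"jaw":0.6},{"dx":0,"dy":0,"dz":-0.83,"wx":0,"wy":0,"wz":0,"jaw":0.6},{"dx":0,"dy":0,"dz":-0.83,"wx":0,"wy":0,"wz":0,"jaw":0.6}]'
python3 st.py
python3 -m crank '[{"dx":0,"dy":0,"dz":-0.05,"wx":0,"wy":0,"wz":0,"jaw":1.6},{"dx":0,"dy":0,"dz":0,"wx":0,"wy":0,"wz":0,"jaw":2.2},{"dx":0,"dy":0,"dz":0,"wx":0,"wy":0,"wz":0,"jaw":3.2},{"dx":0,"dy":0,"dz":0,"wx":0,"wy":0,"wz":0,"jaw":3.6}]'
python3 st.py
```

```text
clock: 23.2
tool_pos: [525.4, 246.6, 77.0]
ee_rot: [-3.139, -0.002, 1.334]
ft_force: [-0.8, 0.1, -1.3]
finger_gap: 12.7
[525.4 246.6  77. ] 1.334 [-0.8  0.1 -1.3] [ 0.05   0.039 -0.06 ] -0.51
clock: 23.6
tool_pos: [525.6, 246.7, 77.3]
ee_rot: [-3.139, -0.002, 1.334]
ft_force: [-1.0, 0.9, -0.1]
finger_gap: 35.7
[525.6 246.7  77.3] 1.334 [-1.   0.9 -0.1] [-0.041 -0.038 -0.016] -0.51
```

Released. Lifting straight up and backing off for a final check of the key and lever.

```bash
python3 -m crank '[{"dx":0,"dy":0,"dz":2,"wx":0,"wy":0,"wz":0,"jaw":3.6},{"dx":0,"dy":0,"dz":5,"wx":0,"wy":0,"wz":0,"jaw":3.6},{"dx":0,"dy":0,"dz":9,"wx":0,"wy":0,"wz":0,"jaw":3.6},{"dx":0,"dy":-3,"dz":10,"wx":0,"wy":0,"wz":0,"jaw":3.6},{"dx":-0.5,"dy":-5.2,"dz":9.8,"wx":0,"wy":0,"wz":0,"jaw":3.6}]'
python3 -m crank '[{"dx":0,"dy":0,"dz":0,"wx":0,"wy":0,"wz":0,"jaw":3.6},{"dx":0,"dy":0,"dz":0,"wx":0,"wy":0,"wz":0,"jaw":3.6}]'
python3 wr.py w8; python3 key.py w8
python3 - <<'E'
from h import *
im,d,K,k1,W=cam("top"); P=cloud(d,K,k1,W); a=np.load("top.npz"); P0=cloud(a["d"],K,k1,W)
for n,(u,v) in dict(small=(158,252),dish=(277,280),obj=(288,313),eye=(292,159),box=(197,171),amber=(478,154),blue=(210,305),pink=(160,327),driver=(470,328)).items():
    r=np.s_[v-6:v+6,u-6:u+6]; print(n,np.abs(im[r].astype(int)-a["im"][r]).mean().round(1),(np.nanmedian(P[r][...,2])-np.nanmedian(P0[r][...,2])).round(1))
for X,s in((P0,"before"),(P,"after")):
    m=(X[...,2]>100)&(X[...,2]<125)&(abs(X[...,1]+40)<14)&(abs(X[...,0]-535)<60); print(s,m.sum(),np.nanmedian(X[m],0).round(1) if m.any() else "")
    m=(X[...,2]>78)&(np.hypot(X[...,0]-527,X[...,1]+133)<12); print("screw z",m.sum(),np.percentile(X[m][:,2],[50,80]).round(1))
z=np.load("w8.npz"); a=z["im"]; o=cv2.resize(im[215:300,130:480],(800,194),interpolation=2)
cv2.imwrite("pics/f.png",np.vstack([cv2.resize(a[:300,150:470],(430,403)),np.zeros((0,430,3),np.uint8)]) if 0 else np.vstack([cv2.copyMakeBorder(cv2.resize(a[0:300,150:470],(427,400)),0,0,0,373,0),o]))
E
```

```text
clock: 24.1
tool_pos: [522.8, 194.0, 178.3]
ee_rot: [3.139, -0.005, 1.334]
ft_force: [0.2, -0.7, -0.4]
finger_gap: 36.3
clock: 24.3
tool_pos: [523.2, 194.0, 178.9]
ee_rot: [3.139, -0.007, 1.333]
ft_force: [-0.2, 0.2, 0.3]
finger_gap: 35.8
handle ((524.669677734375, 246.52081298828125), (62.955562591552734, 13.613073348999023), 76.05229187011719) ztop 94.81717600674669
stand ((526.1627807617188, 289.2041015625), (161.57208251953125, 60.65452194213867), 87.23662567138672)
small 47.6 530.6
dish 16.8 0.8
obj 13.2 -0.3
eye 7.7 0.2
box 11.6 -0.1
amber 12.6 -0.1
blue 21.8 1.8
pink 48.9 543.8
driver 10.2 0.2
before 0 
screw z 118 [90.1 92. ]
after 75 [533.1 -40.4 112.7]
screw z 84 [86.4 88.2]
```

Key is back: same height (94.8 mm), angle and place as before. One more numeric check of the lever and screw from the w5 viewpoint, since the viewer limit is reached.

```bash
python3 -m crank '[{"dx":0,"dy":-5,"dz":4,"wx":0,"wy":0,"wz":0,"jaw":3.6},{"dx":0.2,"dy":-10,"dz":4,"wx":0,"wy":0,"wz":0,"jaw":3.6},{"dx":0.4,"dy":-15,"dz":4,"wx":0,"wy":0,"wz":0,"jaw":3.6},{"dx":0.4,"dy":-20,"dz":4,"wx":0,"wy":0,"wz":0,"jaw":3.6},{"dx":0.4,"dy":-25,"dz":4,"wx":0,"wy":0,"wz":0,"jaw":3.6}]'>/dev/null
python3 -m crank '[{"dx":0,"dy":-5,"dz":0,"wx":0,"wy":0,"wz":0,"jaw":3.6},{"dx":0.1,"dy":-10,"dz":0,"wx":0,"wy":0,"wz":0,"jaw":3.6},{"dx":0.1,"dy":-13,"dz":0,"wx":0,"wy":0,"wz":0,"jaw":3.6},{"dx":0.1,"dy":-13,"dz":0,"wx":0,"wy":0,"wz":0,"jaw":3.6},{"dx":0.1,"dy":-13,"dz":0,"wx":0,"wy":0,"wz":0,"jaw":3.6}]'
python3 wr.py w9
python3 - <<'E'
from h import *
th=np.deg2rad(-6.7); ex=np.array([np.cos(th),np.sin(th),0]); ey=np.array([-ex[1],ex[0],0]); o=np.array([530,-132.,0])
for n in("w5","w9"):
    z=np.load(n+".npz"); im,d,K,k1,W=z["im"],z["d"],z["K"],float(z["k1"]),z["W"]; P=cloud(d,K,k1,W); Q=P-o; x,y,h=Q@ex,Q@ey,P[...,2]
    r=np.hypot(x,y); m=(r<12.5)&(r>9)&(h>80)&(h<100); print(n,"head z",m.sum(),np.median(h[m]).round(2))
    b=((abs(y-93)<16)&(abs(x)<30)&(h>99)&(h<125)).astype(np.uint8)
    c,_=cv2.findContours(b,0,cv2.CHAIN_APPROX_NONE); c=max(c,key=cv2.contourArea); (u,v),rr=cv2.minEnclosingCircle(c); X=onplane((u,v),108,K,k1,W)[0]-o
    print("ball",round(u),round(v),round(rr,1),"drive x,y",(X@ex).round(1),(X@ey).round(1),"lean",(-(X@ex)/58).round(3))
    for yy in(0,):
        m=(y>20)&(y<46)&(abs(x)<9)&(h>50)&(h<66); print("shaft mid x",np.median(x[m]).round(1),"top z",np.percentile(h[m],[50,90]).round(1), "h by x", [(q,np.median(h[m&(abs(x-q)<1)]).round(1)) for q in(-6,-4,-2,0,2,4,6)])
z=np.load("w8.npz");P=cloud(z["d"],z["K"],float(z["k1"]),z["W"]);z4=np.load("w4.npz");P4=cloud(z4["d"],z4["K"],float(z4["k1"]),z4["W"])
for X in(P4,P):
    m=(X[...,2]>78)&(abs(X[...,0]-530)<30)&(abs(X[...,1]-330)<30); print("small",m.sum(),np.median(X[m],0).round(1))
E
```

```text
clock: 25.4
tool_pos: [528.3, -174.3, 218.0]
ee_rot: [3.14, -0.006, 1.337]
ft_force: [-0.4, 0.6, 0.6]
finger_gap: 36.1
w5 head z 391 92.72
ball 277 29 16.0 drive x,y -4.0 94.1 lean 0.07
shaft mid x 0.3 top z [58.8 59.9] h by x [(-6, np.float64(58.3)), (-4, np.float64(58.8)), (-2, np.float64(59.0)), (0, np.float64(59.2)), (2, np.float64(59.4)), (4, np.float64(59.5)), (6, np.float64(59.0))]
w9 head z 361 88.79
ball 282 48 15.2 drive x,y -4.3 94.0 lean 0.074
shaft mid x 0.2 top z [58.7 60. ] h by x [(-6, np.float64(58.5)), (-4, np.float64(58.6)), (-2, np.float64(58.8)), (0, np.float64(59.2)), (2, np.float64(59.5)), (4, np.float64(59.6)), (6, np.float64(59.1))]
small 1234 [528.3 333.   88.5]
small 1244 [528.8 333.9  88.5]
```

```bash
python3 -c "
from workcell import manip as m;print(m.sign_off())"
```

```text
the job is handed in; nothing more can be done
None
```

I did the whole job in the order asked and handed it in at about 25 s, with the robot clear of everything. One thing may count against it: a brief force spike while pushing the lever.

- **Lever:** pushed upright. My last checks put it 0.07 rad (about 4°) short of straight up towards the robot, and the slope of the flat suggests up to 0.1 rad. Both are inside the 9° limit, and it did not shift during tightening. The first part of the push was too fast: one wrist reading showed about 45 N, above the 25 N limit for the lever. After I slowed down, the readings stayed around 2 N or less.
- **Setscrew:** seated the key without force and tightened until torque averaged 0.28 N m, against 0.19 N m turning free. That is about 0.09 above free, or roughly 26 N of clamping. The reading noise was about 0.03 N m, so I averaged several. The head sank 3.9 mm, which puts the tip past contact with the flat. The key itself turned about 1.5 rad, more than that sinking plus the hex play explains, and I did not account for the remainder.
- **Key:** back in its hole. Its height (94.8 mm), place and angle match the first measurement to within 0.3 mm and 0.2°.
- **Other objects:**
  - **Smaller key:** within about 1 mm of where it was.
  - **Most other objects:** unchanged in height in a before-and-after top view. The blue look-alike read 1.8 mm different, and I did not chase that.
  - **Pink look-alike:** hidden by the arm in the final top view, so not re-checked, but the arm never went near it.
- **Final picture:** the 12-picture viewer limit was reached, so the last checks are numeric only.

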